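# Snap the service cover back on the coffee machine base

### The arm

A 6-joint arm with a two-finger parallel gripper is mounted at the origin on the work surface. World frame = base frame: x ahead of the robot, y to its left, z up, the work surface at z = 0. Lengths are in m, angles in rad, forces in N, time in s.
With the tool pointing down it reaches from about 0.35 to 0.85 m from the base axis. Payload 8.1 kg.
Tool frame: the origin (TCP) lies midway between the tips of the shut fingers; the grasp point (between the pads) lies 19 mm behind it; y points along the fingers, x is the direction in which the jaws open and shut, and the axes are right-handed (so a half turn about y gives the same grasp; the last joint's range is limited). The gripper opens to 85 mm and grips with 20 to 120 N. Pads are 22 mm wide; open, the fingers measure 114 mm over their backs; the gripper's body (76 mm by 85 mm) begins 54 mm behind the grasp point. The pads swing forward as they close: fully open they stand 13 mm farther back than shut.
Start: joints at [1.186, 0.13, 1.488, -0, 1.523, -0.085], TCP at [0.177, 0.573, 0.231] pointing down, gripper open.
Joint ranges: [-2.96, 2.96], [-0.89, 2.26], [0.02, 2.5], [-1.34, 4.48], [0, 2.73], [-2.66, 2.66]. Speed limits (rad/s): [2.39, 2.39, 2.79, 3.14, 3.14, 3.14].

### API

Orientations are given as a unit quaternion [x, y, z, w].
In Python, from workcell import sense, read_camera, get_calibration, sign_off, outline_of gives the robot as it stands.
- The arm moves only by the tool apply_moves, never from a script. Its argument "series" is a list that holds one entry, the list of rows, each a list of 5 numbers: the closure, from -1 (fully open) to 1 (shut), then the shift along the tool's x, y, z in mm, then the turn about the tool's y in degrees. A call has exactly 5 rows; each row shifts and turns the commanded pose from where the row before left it, along the tool's axes as they then stand; what a row does not reach is not made up. A row lasts 1/10 s, in which the tool goes at most 50 mm and 8.59 degrees, less where a joint would pass 70% of its speed; a pose out of reach is approached as far as the arm can. A call with a gripper value outside its range is refused whole. The fingers move at their own pace and stop on an object; "grip_force" is the grip in N (left out, the last holds). Time passes only in rows, so rows that do not move let the fingers close, or fill a call up. It gives the time, the measured TCP pose, the force and the opening at its end, in the units of the state.
- sense(): the state, without advancing time (a new reading comes with each control period).
- read_camera(name): name is "scene" or "top"; returns the picture (384x512x3 uint8, red, green, blue); there is no depth.
- get_calibration(name): a dict with "K" (3x3 intrinsics, pixels), "k1" (the pictures are not rectified: a ray, as slopes to the right and down, at radius r is drawn at 1 + k1 r^2 times it, then the intrinsics apply), "camera_from_world" (4x4, takes a point from world to camera coordinates). Camera axes: x right, y up, looking along -z (the intrinsics and any distortion apply to the point x, -y, -z); pixel columns grow to the right and rows downward; lengths in m; the calibration is good to about 2 mm. A picture is of the moment at which its call begins. get_calibration takes no time and is no camera call.
- sign_off(): hands the job in, once; it reports no verdict.
Trained networks look in the newest picture that a camera, given by its name, has taken for a name from the list of things; names that differ only in an ending like _2 or _b are one class to them, and where a whole thing is asked for, a point or a joint stands for the part that bears it (a point fixed in the world has none). Each returns a list of dicts, best first, with "p" (0 to 1); they miss things now and then, are a little off and sometimes report something else, mostly with a low value. They report only what shows in the picture. A call takes as long as a camera call. They do not tell look-alikes from the thing itself.
- outline_of(camera, label): "mask" (384x512 bool, what is visible of it) and "xy" ([column, row] in pixels, amid what is visible of it).
The state is a dict: "clock": time; "joints": joint angles; "joint_velocities": joint speeds; "joint_torque": joint torques, N m; "tcp_pos": TCP position; "eef_rot": TCP orientation; "contact_force": force on the tool from outside, world axes, zero at the start; "wrist_torque": the same for the moment, N m; "gripper_width": finger opening in m.
Only numpy, scipy, OpenCV 4.12 (cv2) and the standard library are available. Lean on these libraries where they do the work, as an engineer would, in place of code of your own. Each camera call takes 0.05 s, during which the arm holds its last target.

### The job

Take the loose metal cover plate from the table and press it onto the four snap studs on the sloping face of the coffee machine's base until all four have clicked through and the cover is flush on its seats. Then switch the machine back on by pushing the lever beside the cover all the way up the slope, away from where it leans now. Leave the mug, the jar and the bowl where they stand.

Things in the scene. Friction and masses are not known exactly. Their poses are not given: they have to be found in the camera images.
- cover_grip (a point): loose aluminium cover: plate 120 x 160 x 6 mm (cover x, y, z), 0.16 kg, lying flat. Along the middle of its top a solid grip rib, 14 mm thick (x), 70 mm long (y), rises 32 mm above the plate's top (38 above its underside). This point: middle of the rib, 22 mm above the plate's underside; x across the rib, y along it, z up out of the plate. Fits either way round (half turn about z)
- machine: plain grey coffee machine base, fixed: 230 mm deep (x), 340 mm wide (y), origin at 130 mm behind its front edge, at mid width, on the table. Front edge 45 mm high, then a face sloping up at 30 degrees to 145 mm, then a flat back deck. The face looks up and to the machine's front (-x)
- seat: where the cover goes, on the sloping face. Origin: middle of the four studs, level with their seats (where the cover's underside comes to rest, 12 mm above the face); x up the slope, y level along the face (to the left seen from the front), z square out of the face, 30 degrees from vertical. Between the studs nothing rises above the seats
- seat_grip (a point): point on the machine where cover_grip lies when the cover is home: 22 mm from seat's origin along its z, same axes. All four studs together take about 15 to 20 N square to the face to press through; the cover then drops home (underside at seat z = 0) and is held. Home, the stud tips stand 24 mm above the plate's top
- switch (a joint): the steel toggle lever with a ball end, on a black block on the slope beside the cover (at seat y = -165 mm), rad: 0 leans down the slope, 0.5 stands square to the face, 1.0 leans up the slope = fully on; starts near 0, stays where it is left, about 1 N at its ball moves it
- switch_tip (a point): centre of the 26 mm ball on the lever's end. A 10 mm rod, 80 mm from pivot to ball centre, turns in the plane of seat x and z about a pivot at seat z = +10 mm, on a block 70 mm along the slope, 50 mm wide, top at seat z = +13 mm. At joint 0 the ball is 38 mm down the slope from the pivot and 70 mm out along seat z; at 1.0 it is 38 mm up the slope
- mug_center (a point): bystander: white mug 82 mm across, 90 mm high, this point at its middle, half-way up, z up
- jar_center (a point): bystander: amber glass jar with steel lid, 74 mm across, 110 mm high, this point at its middle, half-way up, z up
- bowl_center (a point): bystander: blue bowl 110 mm across, 45 mm high, this point at its middle, half-way up, z up
- corner0 (a point): corner of the cover's underside, (-60, -80, -22) mm from cover_grip in the cover's axes; the nearest hole, 14 mm wide, right through, is at (-45, -62) mm. Reads 0 along seat z when the cover is home, about 18 mm when it only rests on unclicked studs
- corner1 (a point): corner of the cover's underside, (-60, 80, -22) mm from cover_grip in the cover's axes; the nearest hole, 14 mm wide, right through, is at (-45, 62) mm. Reads 0 along seat z when the cover is home, about 18 mm when it only rests on unclicked studs
- corner2 (a point): corner of the cover's underside, (60, -80, -22) mm from cover_grip in the cover's axes; the nearest hole, 14 mm wide, right through, is at (45, -62) mm. Reads 0 along seat z when the cover is home, about 18 mm when it only rests on unclicked studs
- corner3 (a point): corner of the cover's underside, (60, 80, -22) mm from cover_grip in the cover's axes; the nearest hole, 14 mm wide, right through, is at (45, 62) mm. Reads 0 along seat z when the cover is home, about 18 mm when it only rests on unclicked studs
- stud0 (a point): white snap stud at seat x, y = (-45, -62) mm; this point is on its axis at seat level (20 mm round seat). A 9 mm post with pointed tip, 30 mm tall, a sprung tongue on either side (+-y) standing out to 9.5 mm from the axis, 12 mm above the seat
- stud1 (a point): white snap stud at seat x, y = (-45, 62) mm; this point is on its axis at seat level (20 mm round seat). A 9 mm post with pointed tip, 30 mm tall, a sprung tongue on either side (+-y) standing out to 9.5 mm from the axis, 12 mm above the seat
- stud2 (a point): white snap stud at seat x, y = (45, -62) mm; this point is on its axis at seat level (20 mm round seat). A 9 mm post with pointed tip, 30 mm tall, a sprung tongue on either side (+-y) standing out to 9.5 mm from the axis, 12 mm above the seat
- stud3 (a point): white snap stud at seat x, y = (45, 62) mm; this point is on its axis at seat level (20 mm round seat). A 9 mm post with pointed tip, 30 mm tall, a sprung tongue on either side (+-y) standing out to 9.5 mm from the axis, 12 mm above the seat
Things that resemble listed ones, but are neither listed nor needed, are in the scene too. What is shaped like the part that bears cover_grip but brown is not meant.

How it is judged:
On the way, in this order (a step that is already met when the one before it is completed fails the run):
1. the cover is clicked home on all four studs (every corner within 3 mm of its seat) while the lever is not yet on (z of each of corner0, corner1, corner2, corner3 in the frame of seat below 0.003 m and distance between cover_grip and seat_grip below 0.008 m and value of joint switch below 0.5 rad), for 0.2 s.
2. the lever is pushed up to at least 0.8 of its 1.0 rad (value of joint switch above 0.8 rad), for 0.2 s.
At the end, for the whole second after the job is handed in: All four corners of the cover's underside are less than 3 mm above the seats, its grip point is within 8 mm of its place on the machine, and the lever stands at more than 0.8 rad (z of each of corner0, corner1, corner2, corner3 in the frame of seat below 0.003 m and distance between cover_grip and seat_grip below 0.008 m and value of joint switch above 0.8 rad); the robot touches nothing.
It fails at once if the mug is shifted more than 30 mm or tipped (distance of mug_center from where it was at the start of the episode above 0.03 m or angle between mug_center's own z axis and vertical above 0.4 rad).
It fails at once if the jar is shifted more than 30 mm or tipped (distance of jar_center from where it was at the start of the episode above 0.03 m or angle between jar_center's own z axis and vertical above 0.4 rad).
It fails at once if the bowl is shifted more than 30 mm or tipped (distance of bowl_center from where it was at the start of the episode above 0.03 m or angle between bowl_center's own z axis and vertical above 0.4 rad).
It also fails if it takes over 64 s, if anything falls off the work surface, if the arm or the gripper's body presses on something with over 40 N, if the wrist force passes 120 N, or if a joint passes its speed limit or range.

## Working session

There is one attempt and no reset: what is moved stays moved. The work goes in short steps, Python scripts to look and compute and a tool call to move; the robot and the scene stay as the last step left them, time stands still between calls to the robot, and variables do not carry over. Pictures are saved under pics/ and viewed, and the job is handed in when it is done.

Besides the shell and the picture viewer there is one more tool, called by a JSON object that holds its "method" and its "body". apply_moves: Moves the arm, as the interface text tells. Its arguments: {"type":"object","properties":{"series":{"type":"array"},"grip_force":{"type":"number"}},"required":["series"]}

```bash
mkdir -p pics; ls; cat > h.py <<'E'
import numpy as np, cv2
from workcell import *
def snap(n,f):
    im=read_camera(n); cv2.imwrite(f,im[:,:,::-1]); return im
E
python3 - <<'E'
from h import *
np.set_printoptions(precision=4,suppress=True)
for n in("scene","top"):
    snap(n,f"pics/{n}0.png"); c=get_calibration(n); print(n,c)
print(sense())
E
```

```text
pics
scene {'K': array([[359.259 ,   0.    , 251.5206],
       [  0.    , 359.259 , 195.4509],
       [  0.    ,   0.    ,   1.    ]]), 'k1': -0.10735348715439136, 'camera_from_world': array([[ 0.6962,  0.7177, -0.0155, -0.2996],
       [-0.4815,  0.4829,  0.7314,  0.1471],
       [ 0.5324, -0.5017,  0.6818, -1.6209],
       [ 0.    ,  0.    ,  0.    ,  1.    ]])}
top {'K': array([[351.2135,   0.    , 254.2081],
       [  0.    , 351.2135, 189.6264],
       [  0.    ,   0.    ,   1.    ]]), 'k1': -0.06641051277492607, 'camera_from_world': array([[-0.1008, -0.9949, -0.0037,  0.0372],
       [ 0.9716, -0.0992,  0.2148, -0.4969],
       [-0.2141,  0.0181,  0.9766, -0.9845],
       [ 0.    ,  0.    ,  0.    ,  1.    ]])}
{'clock': 0.1, 'joints': array([ 1.1856,  0.1311,  1.4892, -0.    ,  1.523 , -0.0854]), 'joint_velocities': array([ 0.0013, -0.0023, -0.0005,  0.0019, -0.0006,  0.0005]), 'joint_torque': array([  0.002 , -57.0957, -50.1939,  -0.0001,   0.0083,  -0.    ]), 'tcp_pos': array([0.177 , 0.5728, 0.2304]), 'eef_rot': array([ 0.5694,  0.4192, -0.4202, -0.5687]), 'contact_force': array([-0.0196, -0.2605,  0.0282]), 'wrist_torque': array([-0.0339, -0.0204,  0.0492]), 'gripper_width': 0.08560645646843237}
```

View pics/scene0.png

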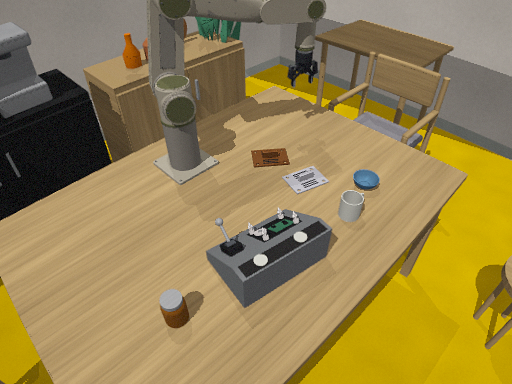

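View pics/top0.png

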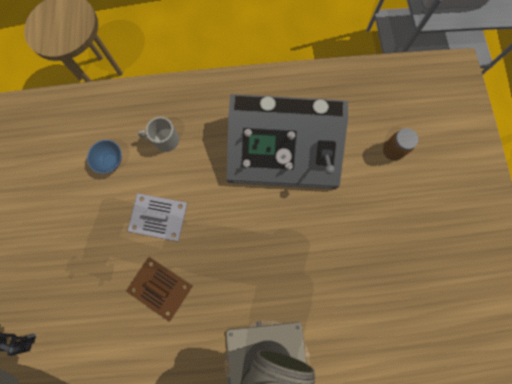

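```bash
python3 - <<'E'
import cv2,numpy as np
from scipy.spatial.transform import Rotation as R
print(R.from_quat([ 0.5694,  0.4192, -0.4202, -0.5687]).as_matrix().round(3))
t=cv2.imread('pics/top0.png'); s=cv2.imread('pics/scene0.png')
def crop(im,x0,y0,w,h,k,f):
    cv2.imwrite(f,cv2.resize(im[y0:y0+h,x0:x0+w],None,fx=k,fy=k,interpolation=cv2.INTER_CUBIC))
crop(t,220,85,135,110,5.9,'pics/t_mach.png')
crop(s,200,200,140,105,5.7,'pics/s_mach.png')
crop(t,115,180,90,66,8,'pics/t_cov.png')
crop(s,240,140,100,65,8,'pics/s_cov.png')
E
```

```text
[[ 0.295 -0.001 -0.955]
 [ 0.955 -0.002  0.295]
 [-0.002 -1.     0.   ]]
```

View pics/t_mach.png

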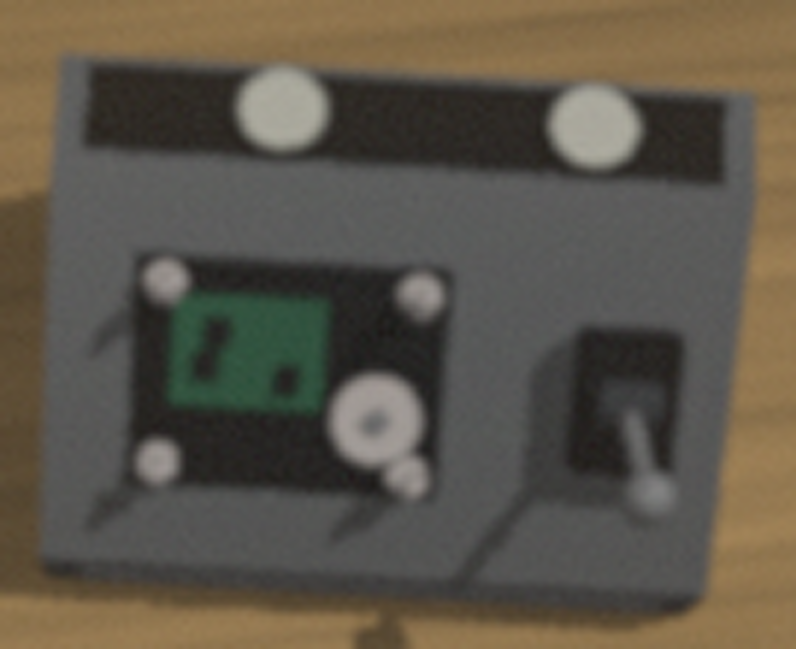

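View pics/s_mach.png

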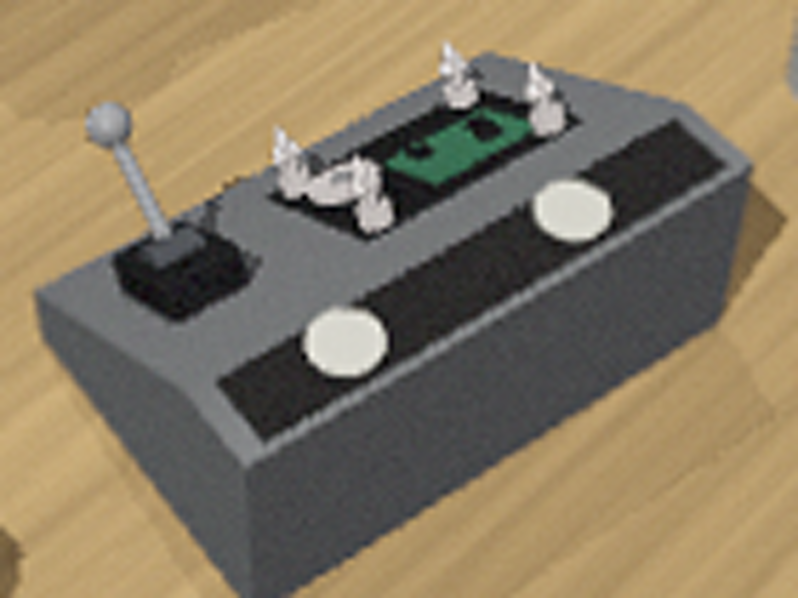

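View pics/t_cov.png

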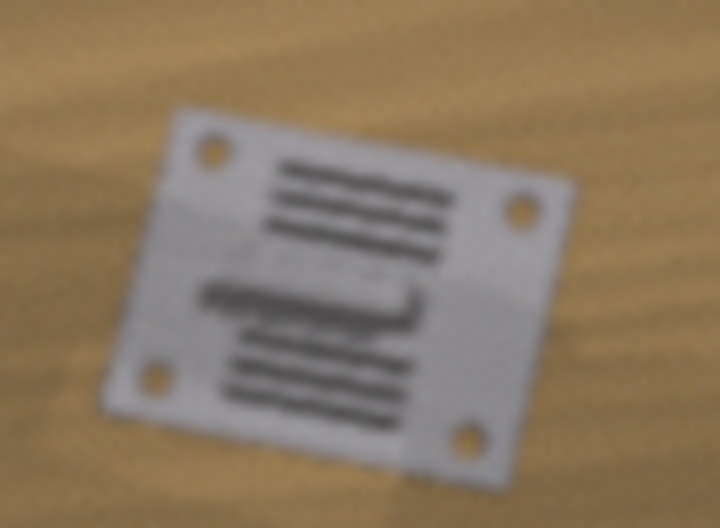

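View pics/s_cov.png

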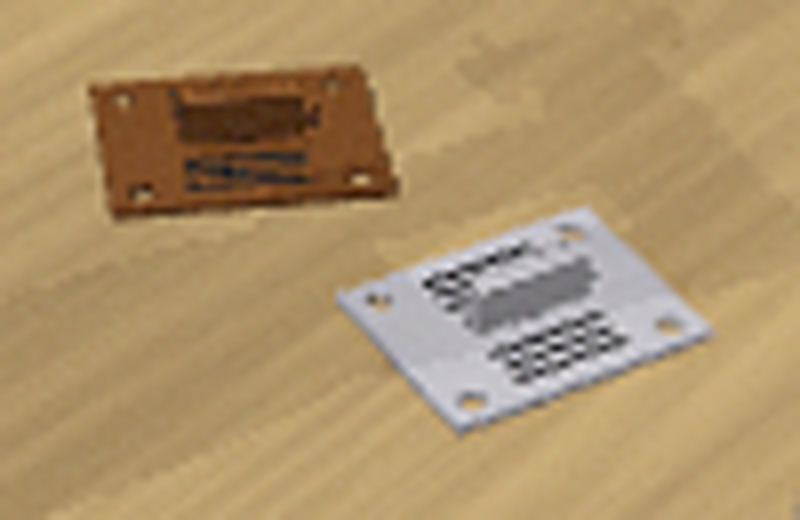

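```bash
cat >> h.py <<'E'
C={n:get_calibration(n) for n in("scene","top")}
def proj(n,P):
    c=C[n]; P=np.atleast_2d(P); T=np.array(c["camera_from_world"]); q=P@T[:3,:3].T+T[:3,3]
    a=np.c_[q[:,0],-q[:,1]]/(-q[:,2:3]); r=(a**2).sum(1,keepdims=True); a=a*(1+c["k1"]*r)
    K=np.array(c["K"]); return a*[K[0,0],K[1,1]]+K[:2,2]
def rz(a): return np.array([[np.cos(a),-np.sin(a),0],[np.sin(a),np.cos(a),0],[0,0,1]])
s30=np.sin(np.pi/6);c30=np.cos(np.pi/6)
RS=np.array([[c30,0,-s30],[0,1,0],[s30,0,c30]])  # seat in machine
def seat_o(xs,ys): # xs: distance along slope from front edge
    return np.array([-.13,0,.045])+xs*RS[:,0]+.012*RS[:,2]+[0,ys,0]
E
cat > fit.py <<'E'
from h import *
from scipy.optimize import least_squares
np.set_printoptions(precision=4,suppress=True)
def px(p,o,k): return (np.array(p)+.5)/k-.5+np.array(o)
TM=lambda p:px(p,(220,85),5.9); SM=lambda p:px(p,(200,200),5.7)
TC=lambda p:px(p,(115,180),8.); SC=lambda p:px(p,(240,140),8.)
# machine: list (cam, kind, local, pix)
obs=[]
m=lambda cam,l,p:obs.append((cam,'m',l,p))
s=lambda cam,l,p:obs.append((cam,'s',l,p))
m('top',(.1,.17,.145),TM((62,57)));m('top',(.1,-.17,.145),TM((754,95)))
m('top',(-.13,.17,.045),TM((42,558)));m('top',(-.13,-.17,.045),TM((700,597)))
m('scene',(-.13,-.17,.045),SM((37,293)));m('scene',(.1,-.17,.145),SM((248,465)))
m('scene',(.1,.17,.145),SM((750,165)));m('scene',(-.13,.17,.045),SM((487,55)))
m('scene',(.0432,.17,.145),SM((685,103)));m('scene',(.1,-.17,0),SM((250,597)))
X=[(-.045,-.062),(-.045,.062),(.045,-.062),(.045,.062)]
for (x,y),p in zip(X,[(280,130),(447,45),(362,155),(537,68)]): s('scene',(x,y,.029),SM(p))
for (x,y),p in zip(X,[(297,185),(463,95),(375,213),(549,122)]): s('scene',(x,y,0),SM(p))
for (x,y),p in zip(X,[(407,476),(157,462),(421,296),(166,280)]): s('top',(x,y,.012),TM(p))
def W(v,kind,l):
    l=np.array(l)
    if kind=='s': l=RS@l+seat_o(v[3],v[4])
    return rz(v[2])@l+[v[0],v[1],0]
def res(v,sh=True):
    r=[]
    for cam,k,l,p in obs:
        d=proj(cam,W(v,k,l))[0]-p
        r.append(d)
    return np.array(r).ravel()
f=least_squares(res,[.57,0,0,.1,.05],loss='soft_l1',f_scale=1)
print(f.x); print(f.fun.reshape(-1,2) if 0 else res(f.x).reshape(-1,2))
v=f.x; print('seat',W(v,'s',(0,0,0)),'yaw',np.degrees(v[2]))
print('ball0',W(v,'s',(-.038,-.165,.08)),proj('top',W(v,'s',(-.038,-.165,.08))),proj('scene',W(v,'s',(-.038,-.165,.08))),'obs',TM((650,493)),SM((108,124)))
np.save('mach.npy',v)
# cover
oc=[]
for (x,y),a,b in zip([(-.06,-.08),(-.06,.08),(.06,-.08),(.06,.08)],[(506,490),(103,410),(577,182),(177,107)],[(340,293),(588,208),(460,432),(713,335)]):
    oc+=[('top',(x,y,.006),TC(a)),('scene',(x,y,.006),SC(b))]
for (x,y),a,b in zip([(-.045,-.062),(-.045,.062),(.045,-.062),(.045,.062)],[(468,441),(155,377),(522,211),(214,150)],[(378,299),(572,232),(471,400),(668,323)]):
    oc+=[('top',(x,y,.004),TC(a)),('scene',(x,y,.004),SC(b))]
def rc(v): return np.array([proj(c,rz(v[2])@np.array(l)+[v[0],v[1],0])[0]-p for c,l,p in oc]).ravel()
g=least_squares(rc,[.4,.3,-.1],loss='soft_l1'); print('cover',g.x,np.degrees(g.x[2])); print(rc(g.x).reshape(-1,2))
E
python3 fit.py
```

```text
[ 0.6421 -0.1218 -0.1654  0.1038  0.0493]
[[-0.1794 -1.1139]
 [ 0.4325 -0.4197]
 [-0.59   -0.3418]
 [ 0.93    0.0579]
 [-0.6976 -0.7305]
 [-0.6646  0.1091]
 [ 0.9094 -0.5474]
 [ 0.1447 -0.7784]
 [ 0.1389 -0.2646]
 [ 0.5841  3.4428]
 [ 0.1907  0.1209]
 [ 0.3138 -0.2175]
 [-0.4038  0.9085]
 [-0.3557 -0.3233]
 [-0.2045 -1.8711]
 [-0.2133 -1.5327]
 [-0.0285 -1.1292]
 [-0.1489 -1.886 ]
 [ 0.3851  0.1358]
 [-0.1537 -0.1179]
 [ 0.6493 -0.4752]
 [-0.1692 -0.4087]]
seat [ 0.6047 -0.0656  0.1073] yaw -9.474207099975917
ball0 [ 0.5056 -0.2163  0.1576] [[328.8173 171.199 ]] [[218.2805 222.4851]] obs [329.7542 168.1441] [218.5351 221.3421]
cover [ 0.456   0.2913 -0.29  ] -16.615944551345457
[[-0.2408 -0.245 ]
 [-0.5386 -0.0578]
 [-0.4286 -0.4222]
 [-0.5958 -0.4779]
 [-0.1647 -0.1734]
 [-0.2756 -0.727 ]
 [ 0.2196 -0.3164]
 [ 0.0102 -0.835 ]
 [ 0.046  -0.0919]
 [ 0.1259  0.2443]
 [ 0.1375  0.0992]
 [-0.0702 -0.0503]
 [ 0.0788 -0.0616]
 [ 0.0255  0.0438]
 [ 0.0944  0.1362]
 [ 0.016   0.3095]]
```

```bash
sed -i "/m('scene',(.0432/s/;m('scene',(.1,-.17,0).*//; /(297,185)/d" fit.py; sed -i "s/f_scale=1)/f_scale=.5)/" fit.py
cat >> fit.py <<'E'
for n,o,k in(('top',(220,85,135,110),5.9),('scene',(200,200,140,105),5.7)):
    im=cv2.imread(f'pics/{n}0.png')[o[1]:o[1]+o[3],o[0]:o[0]+o[2]]
    im=cv2.resize(im,None,fx=k,fy=k,interpolation=cv2.INTER_CUBIC)
    def d(P): return tuple(int(t) for t in ((proj(n,P)[0]-o[:2]+.5)*k-.5))
    for x,y in X:
        cv2.line(im,d(W(v,'s',(x,y,0))),d(W(v,'s',(x,y,.03))),(0,0,255),1)
        cv2.polylines(im,[np.array([d(W(v,'s',(x+.01*np.cos(t),y+.01*np.sin(t),0))) for t in np.arange(0,6.3,.3)])],1,(255,255,0),1)
    L=[(-.13,.17,.045),(-.13,-.17,.045),(.0432,-.17,.145),(.1,-.17,.145),(.1,.17,.145),(.0432,.17,.145)]
    cv2.polylines(im,[np.array([d(W(v,'m',l)) for l in L])],1,(0,255,0),1)
    cv2.polylines(im,[np.array([d(W(v,'s',l)) for l in [(-.035,-.19,.013),(.035,-.19,.013),(.035,-.14,.013),(-.035,-.14,.013)]])],1,(0,255,255),1)
    cv2.line(im,d(W(v,'s',(0,-.165,.01))),d(W(v,'s',(-.038,-.165,.08))),(0,255,255),1)
    cv2.imwrite(f'pics/ov_{n}.png',im)
E
python3 fit.py
```

```text
[ 0.642  -0.1219 -0.1625  0.1034  0.0501]
[[-0.262  -0.9396]
 [ 0.3652 -0.5566]
 [-0.4488 -0.1503]
 [ 1.0879 -0.0681]
 [-0.7587 -0.5857]
 [-0.5227  0.1793]
 [ 0.8291 -0.6825]
 [-0.0495 -0.8134]
 [ 0.0274 -0.3709]
 [ 0.2232  0.043 ]
 [ 0.2694 -0.345 ]
 [-0.317   0.7915]
 [-0.3591 -0.4903]
 [ 0.2303  0.2735]
 [-0.312   0.139 ]
 [ 0.4102 -0.3356]
 [-0.4117 -0.149 ]]
seat [ 0.6042 -0.0649  0.1071] yaw -9.308433156257406
ball0 [ 0.5056 -0.216   0.1574] [[328.6791 171.2409]] [[218.3619 222.467 ]] obs [329.7542 168.1441] [218.5351 221.3421]
cover [ 0.456   0.2913 -0.29  ] -16.615944551345457
[[-0.2408 -0.245 ]
 [-0.5386 -0.0578]
 [-0.4286 -0.4222]
 [-0.5958 -0.4779]
 [-0.1647 -0.1734]
 [-0.2756 -0.727 ]
 [ 0.2196 -0.3164]
 [ 0.0102 -0.835 ]
 [ 0.046  -0.0919]
 [ 0.1259  0.2443]
 [ 0.1375  0.0992]
 [-0.0702 -0.0503]
 [ 0.0788 -0.0616]
 [ 0.0255  0.0438]
 [ 0.0944  0.1362]
 [ 0.016   0.3095]]
```

View pics/ov_top.png

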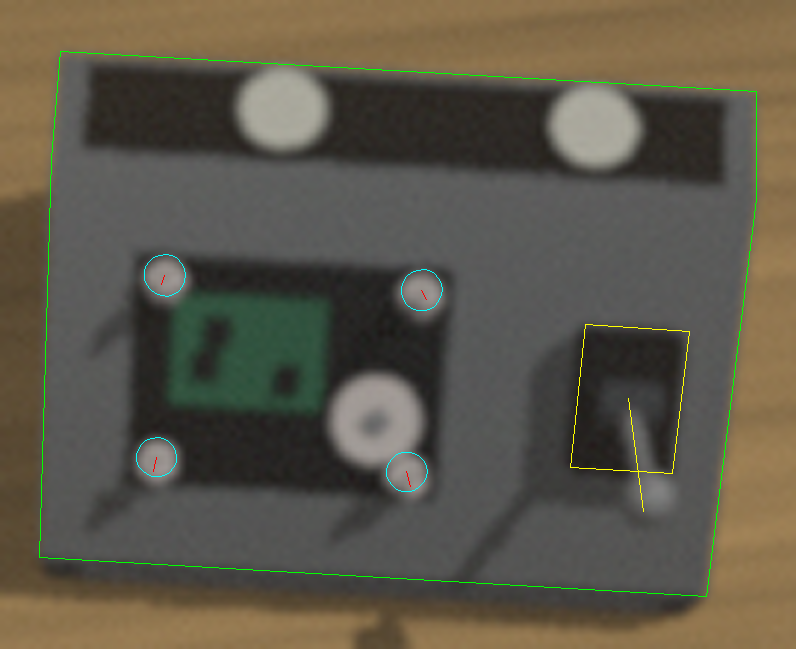

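View pics/ov_scene.png

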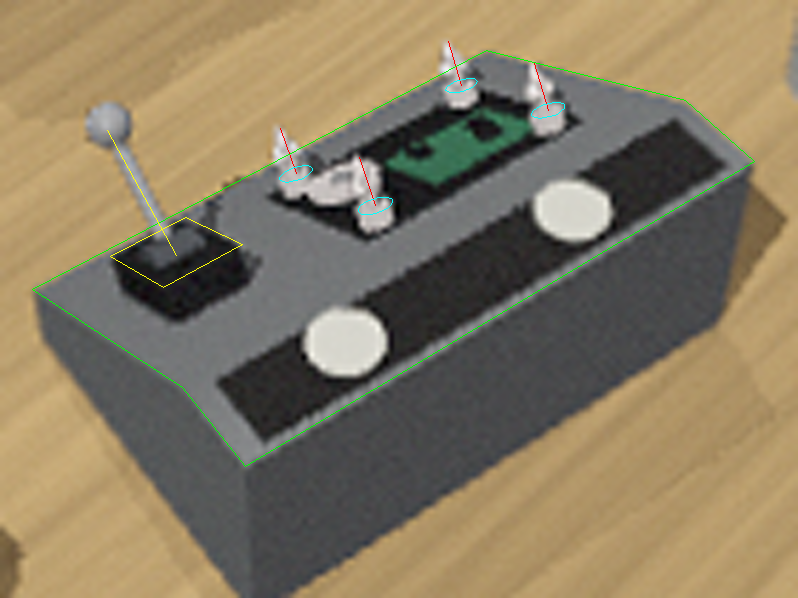

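```bash
cat >> h.py <<'E'
from scipy.spatial.transform import Rotation as Ro
np.set_printoptions(precision=4,suppress=True)
try:
    v=np.load('mach.npy')
except Exception: v=None
def S2W(l): return rz(v[2])@(RS@np.array(l)+seat_o(v[3],v[4]))+[v[0],v[1],0]
def M2W(l): return rz(v[2])@np.array(l)+[v[0],v[1],0]
def delta(P,yawx=None):
    s=sense(); R=Ro.from_quat(s["eef_rot"]).as_matrix(); d=R.T@(np.array(P)-s["tcp_pos"])*1000
    th=np.degrees(np.arctan2(R[1,0],R[0,0]))
    return d, None if yawx is None else -((yawx-th+180)%360-180)
def st():
    s=sense(); R=Ro.from_quat(s["eef_rot"]).as_matrix(); print('t',s['clock'],'tcp',s['tcp_pos'],'yawx',np.degrees(np.arctan2(R[1,0],R[0,0])),'F',s['contact_force'],'M',s['wrist_torque'],'w',s['gripper_width'])
E
python3 - <<'E'
from h import *
st(); print(delta([.456,.2913,.06],73.38)); print(delta([.456,.2913,.002],73.38))
for p in [(135,160),]: pass
E
```

```text
t 0.1 tcp [0.177  0.5728 0.2304] yawx 72.8240069197744 F [-0.0196 -0.2605  0.0282] M [-0.0339 -0.0204  0.0492] w 0.08560645646843237
(array([-186.2418,  170.6195, -349.7125]), np.float64(-0.5559930802255906))
(array([-186.1444,  228.6194, -349.7197]), np.float64(-0.5559930802255906))
```

{"method": "apply_moves", "body": {"series": [[[-1, -19, 3, -35, -0.5], [-1, -19, 3, -35, 0], [-1, -19, 3, -35, 0], [-1, -18, 3, -35, 0], [-1, -19, 3, -35, 0]]], "grip_force": 25}}

```text
clock: 0.6
tcp_pos: [0.3183, 0.4314, 0.2157]
eef_rot: [0.567, 0.422, -0.423, -0.567]
contact_force: [0.1, 0.0, -0.6]
gripper_width: 0.0852
```

{"method": "apply_moves", "body": {"series": [[[-1, -19, 20, -35, 0], [-1, -18, 20, -35, 0], [-1, -19, 30, -35, 0], [-1, -18, 30, -35, 0], [-1, -18, 30, -35, 0]]]}}

```text
clock: 1.1
tcp_pos: [0.4596, 0.293, 0.0851]
eef_rot: [-0.567, -0.422, 0.422, 0.567]
contact_force: [0.7, 0.8, 0.0]
gripper_width: 0.0852
```

```bash
python3 - <<'E'
from h import *
st(); print(delta([.456,.2913,.002],73.38))
snap('scene','pics/s1.png')
im=snap('top','pics/t1.png')
cv2.imwrite('pics/c1.png',cv2.resize(cv2.imread('pics/s1.png')[120:220,220:360],None,fx=5.5,fy=5.5,interpolation=cv2.INTER_CUBIC))
E
```

```text
t 1.1 tcp [0.4596 0.293  0.0851] yawx 73.32069979657979 F [0.7157 0.7905 0.0362] M [-0.0112  0.0239 -0.033 ] w 0.08522722227184383
(array([-2.621 , 83.0652,  2.9536]), np.float64(-0.059300203420207254))
```

View pics/c1.png

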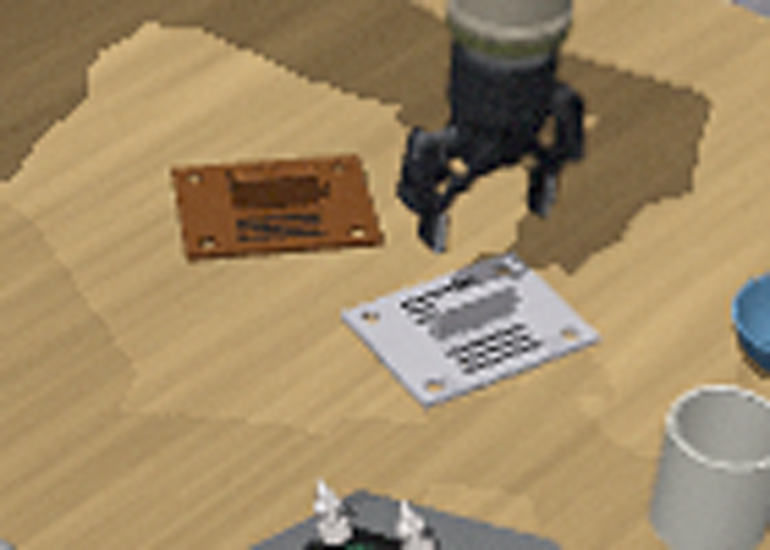

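The picture shows the open jaws over the silver cover, along its rib (crop 430–520, 310); the brown look-alike is at crop (280,205). Descending.

{"method": "apply_moves", "body": {"series": [[[-1, -2.6, 20, 3, 0], [-1, 0, 20, 0, 0], [-1, 0, 20, 0, 0], [-1, 0, 12, 0, 0], [-1, 0, 0, 0, 0]]]}}

```text
clock: 1.7
tcp_pos: [0.4534, 0.2922, 0.0124]
eef_rot: [-0.567, -0.421, 0.424, 0.567]
contact_force: [0.2, -0.8, 0.5]
gripper_width: 0.085
```

```bash
python3 - <<'E'
from h import *
st(); print(delta([.456,.2913,.002],73.38))
snap('scene','pics/s2.png'); 
cv2.imwrite('pics/c2.png',cv2.resize(cv2.imread('pics/s2.png')[130:210,260:360],None,fx=7.5,fy=7.5,interpolation=cv2.INTER_CUBIC))
E
```

```text
t 1.7 tcp [0.4534 0.2922 0.0124] yawx 73.3380002889726 F [ 0.1641 -0.8442  0.504 ] M [0.0102 0.0231 0.0569] w 0.08498279902232657
(array([-0.1343, 10.3884, -2.7488]), np.float64(-0.04199971102741529))
```

View pics/c2.png

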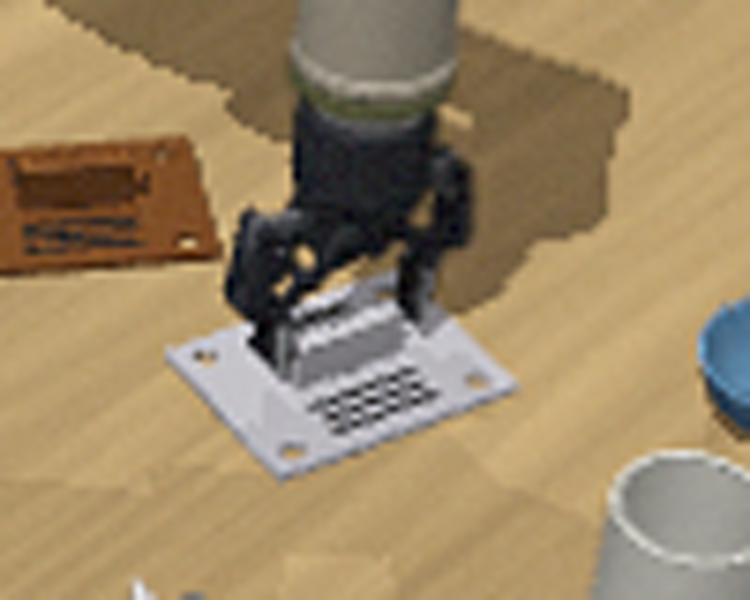

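The jaws straddle the rib's two ends with the plate clear. Going down the last 10 mm, then gripping.

{"method": "apply_moves", "body": {"series": [[[-1, 0, 10, -2.5, 0], [-1, 0, 0, 0, 0], [0.3, 0, 0, 0, 0], [0.3, 0, 0, 0, 0], [0.3, 0, 0, 0, 0]]], "grip_force": 25}}

```text
clock: 2.25
tcp_pos: [0.458, 0.2922, 0.0048]
eef_rot: [0.567, 0.423, -0.422, -0.567]
contact_force: [-0.2, 0.5, 2.1]
gripper_width: 0.0694
```

```bash
python3 - <<'E'
from h import *
st(); print(delta([.456,.2913,.002],73.38))
E
```

```text
t 2.25 tcp [0.458  0.2922 0.0048] yawx 73.32313818390928 F [-0.1623  0.4729  2.118 ] M [-0.1794  0.0644  0.0163] w 0.06941272638547819
(array([-1.4391,  2.8184,  1.6664]), np.float64(-0.05686181609070218))
```

{"method": "apply_moves", "body": {"series": [[[0.3, 0, 0, 0, 0], [0.3, 0, -20, 0, 0], [0.3, 0, -40, 0, 0], [0.3, 0, -45, 0, 0], [0.3, 0, -25, 0, 0]]]}}

```text
clock: 2.75
tcp_pos: [0.4588, 0.2927, 0.1381]
eef_rot: [0.567, 0.424, -0.421, -0.567]
contact_force: [0.1, 0.8, -1.1]
gripper_width: 0.0692
```

```bash
python3 - <<'E'
from h import *
st()
snap('scene','pics/s3.png'); st()
cv2.imwrite('pics/c3.png',cv2.resize(cv2.imread('pics/s3.png')[90:210,240:390],None,fx=5,fy=5,interpolation=cv2.INTER_CUBIC))
print('lip',M2W((-.13,.05,.045)),'piv', M2W((-.166,.05,.06)))
y=90+np.degrees(v[2]);print(y)
print(delta(M2W((-.166,.05,.13)),y))
E
```

```text
t 2.75 tcp [0.4588 0.2927 0.1381] yawx 73.32105566509489 F [ 0.1131  0.8256 -1.0506] M [-0.0089 -0.028   0.0512] w 0.06920158095488488
t 2.8 tcp [0.4607 0.2937 0.142 ] yawx 73.32980219596708 F [2.7091 1.8976 2.9869] M [ 0.0555 -0.1    -0.0701] w 0.06925945532690406
lip [ 0.5218 -0.0515  0.045 ] piv [ 0.4862 -0.0457  0.06  ]
80.69156684374259
(array([-317.8972,   10.784 , -121.7727]), np.float64(-7.361764647775516))
```

View pics/c3.png

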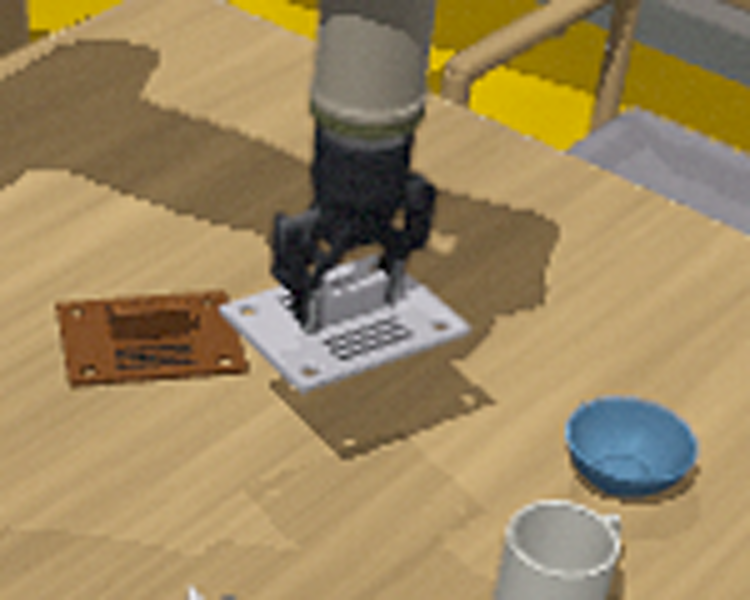

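{"method": "apply_moves", "body": {"series": [[[0.3, -32, 0, -12, -1], [0.3, -32, 0, -12, -1], [0.3, -32, 0, -12, -1], [0.3, -32, 0, -12, -1], [0.3, -32, 0, -12, -1]]]}}

```text
clock: 3.3
tcp_pos: [0.4747, 0.1208, 0.1338]
eef_rot: [-0.548, -0.447, 0.447, 0.548]
contact_force: [1.0, 0.3, -0.9]
gripper_width: 0.0694
```

{"method": "apply_moves", "body": {"series": [[[0.3, -32, 0, -12, -1], [0.3, -32, 0, -12, -1], [0.3, -32, 0, -12, -0.4], [0.3, -31, 0, -12, 0], [0.3, -10, 0, -5, 0]]]}}

```text
clock: 3.8
tcp_pos: [0.5028, -0.0248, 0.1339]
eef_rot: [0.539, 0.457, -0.458, -0.539]
contact_force: [-0.2, 0.6, -0.4]
gripper_width: 0.0695
```

```bash
python3 - <<'E'
from h import *
y=90+np.degrees(v[2])
snap('top','pics/t4.png'); st();print(delta(M2W((-.166,.05,.13)),y))
snap('scene','pics/s4.png'); st();print(delta(M2W((-.166,.05,.13)),y))
E
```

```text
t 3.85 tcp [ 0.5031 -0.0249  0.134 ] yawx 80.56714143328024 F [-0.4488 -1.2355 -1.0435] M [-0.0629  0.0042 -0.0343] w 0.06944885543801571
(array([-23.2665,   3.9715,  13.2614]), np.float64(-0.12442541046235078))
t 3.9 tcp [ 0.5028 -0.0232  0.1339] yawx 80.57628679389825 F [-0.1415  0.2491 -1.6135] M [ 0.056   0.0248 -0.0349] w 0.06961773224874017
(array([-24.8608,   3.906 ,  12.6954]), np.float64(-0.11528004984432982))
```

{"method": "apply_moves", "body": {"series": [[[0.3, -24, 0, 13, 0], [0.3, 0, 20, 0, 0], [0.3, 0, 30, 0, 0], [0.3, 0, 18, 0, 0], [0.3, 0, 0, 0, 0]]]}}

```text
clock: 4.4
tcp_pos: [0.4832, -0.0417, 0.063]
eef_rot: [-0.537, -0.457, 0.46, 0.54]
contact_force: [-0.0, -0.1, -1.6]
gripper_width: 0.0693
```

```bash
python3 - <<'E'
from h import *
y=90+np.degrees(v[2])
snap('top','pics/t5.png'); st();print(delta(M2W((-.166,.05,.031)),y))
snap('scene','pics/s5.png'); st();print(delta(M2W((-.166,.05,.031)),y))
a=cv2.resize(cv2.imread('pics/s5.png')[150:300,200:340],None,fx=4,fy=4,interpolation=cv2.INTER_CUBIC)
cv2.imwrite('pics/c5.png',a)
E
```

```text
t 4.45 tcp [ 0.4845 -0.0421  0.0649] yawx 80.79153880020652 F [ 0.8328  0.9148 -0.7412] M [-0.0006 -0.0622 -0.0342] w 0.06975269224912126
(array([-3.2743, 33.875 , -2.3799]), np.float64(0.0999719564639463))
t 4.5 tcp [ 0.4859 -0.0426  0.0664] yawx 80.78335333276829 F [ 0.1869 -0.3432 -2.0032] M [ 0.0947 -0.0301 -0.0488] w 0.06956588990587245
(array([-3.0312, 35.3563, -0.9074]), np.float64(0.09178648902570785))
```

View pics/c5.png

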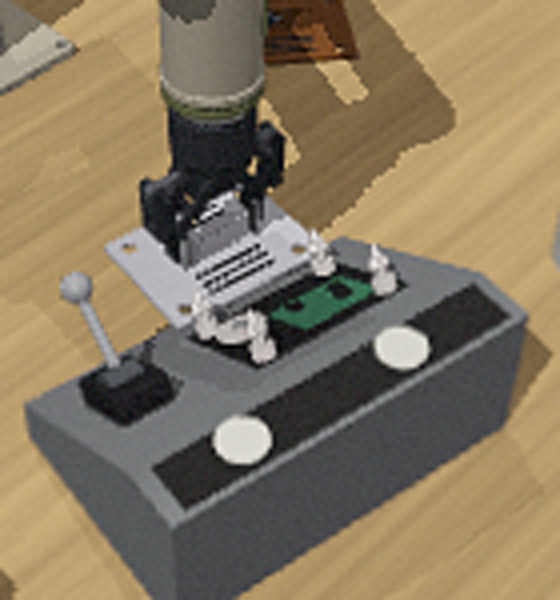

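{"method": "apply_moves", "body": {"series": [[[0.3, -2, 10, 0, 0], [0.3, 0, 5, 0, 0], [0.3, 0, 4, 0, 0], [0.3, 0, 4, 0, 0], [0.3, 0, 0, 0, 0]]]}}

```text
clock: 5.0
tcp_pos: [0.4856, -0.0449, 0.0437]
eef_rot: [-0.538, -0.458, 0.458, 0.539]
contact_force: [-4.9, 2.3, 1.8]
gripper_width: 0.0694
```

```bash
python3 - <<'E'
from h import *
st()
snap('scene','pics/s6.png'); st()
a=cv2.resize(cv2.imread('pics/s6.png')[150:300,200:340],None,fx=4,fy=4,interpolation=cv2.INTER_CUBIC)
cv2.imwrite('pics/c6.png',a)
E
```

```text
t 5.0 tcp [ 0.4856 -0.0449  0.0437] yawx 80.74850393181032 F [-4.9374  2.3017  1.8352] M [0.2626 0.5272 0.0116] w 0.06939743944800038
t 5.05 tcp [ 0.4858 -0.0451  0.0439] yawx 80.75141844502276 F [-2.7574  1.0735  0.2178] M [0.2015 0.4326 0.0041] w 0.06939215472598594
```

View pics/c6.png

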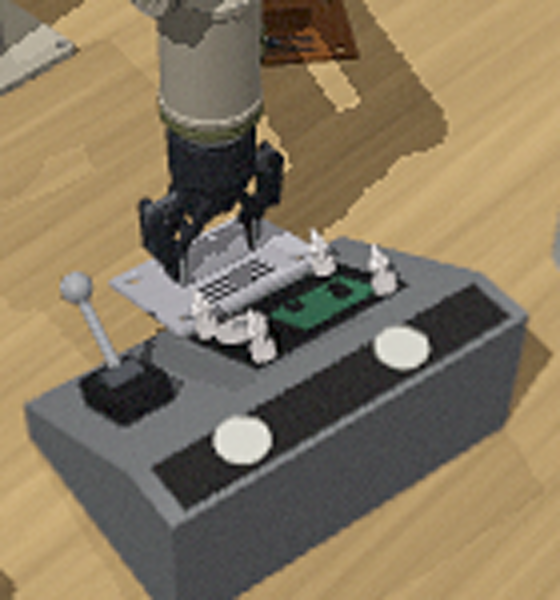

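The plate is swivelling in the pads as planned (its uphill edge lifts on the front lip). Continuing.

{"method": "apply_moves", "body": {"series": [[[0.3, 0, 3, 0, 0], [0.3, 0, 3, 0, 0], [0.3, 0, 3, 0, 0], [0.3, 0, 2, 0, 0], [0.3, 0, 0, 0, 0]]]}}

```text
clock: 5.55
tcp_pos: [0.4864, -0.0453, 0.0331]
eef_rot: [0.539, 0.458, -0.458, -0.539]
contact_force: [-2.8, 3.2, 1.7]
gripper_width: 0.0697
```

```bash
python3 - <<'E'
from h import *
st()
snap('scene','pics/s7.png'); st()
a=cv2.resize(cv2.imread('pics/s7.png')[150:300,200:340],None,fx=4,fy=4,interpolation=cv2.INTER_CUBIC)
cv2.imwrite('pics/c7.png',a)
E
```

```text
t 5.55 tcp [ 0.4864 -0.0453  0.0331] yawx 80.74001247868546 F [-2.7932  3.1849  1.6954] M [0.396  0.2718 0.0882] w 0.06971453965612755
t 5.6 tcp [ 0.4864 -0.0453  0.0331] yawx 80.73795297186199 F [-3.109   3.4429  0.8192] M [0.3833 0.3172 0.0877] w 0.06956845821521514
```

View pics/c7.png

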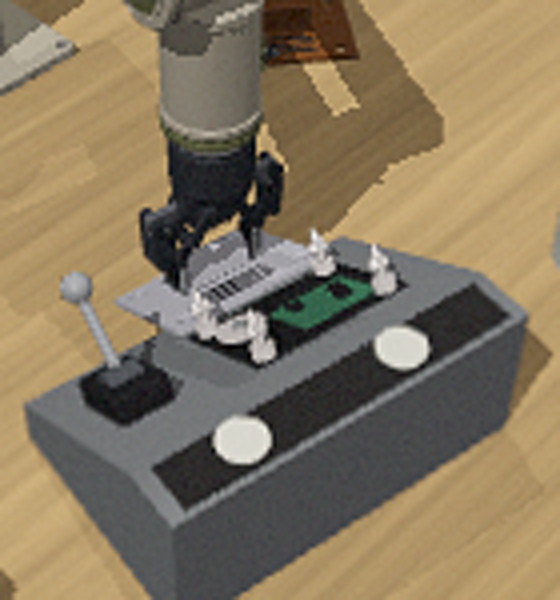

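{"method": "apply_moves", "body": {"series": [[[0.3, 0, -15, 2, 0], [0.3, 0, -40, 0, 0], [0.3, 0, -45, 0, 0], [0.3, 0, -45, 0, 0], [0.3, 0, -5, 0, 0]]]}}

```text
clock: 6.1
tcp_pos: [0.4882, -0.0463, 0.1902]
eef_rot: [0.542, 0.461, -0.455, -0.535]
contact_force: [1.3, -0.1, -0.8]
gripper_width: 0.0701
```

```bash
python3 - <<'E'
from h import *
snap('scene','pics/s8.png'); st()
snap('top','pics/t8.png'); st()
a=cv2.resize(cv2.imread('pics/s8.png')[110:220,200:340],None,fx=5.5,fy=5.5,interpolation=cv2.INTER_CUBIC)
cv2.imwrite('pics/c8.png',a)
a=cv2.resize(cv2.imread('pics/t8.png')[150:260,210:350],None,fx=5.5,fy=5.5,interpolation=cv2.INTER_CUBIC)
cv2.imwrite('pics/ct8.png',a)
E
```

```text
t 6.15 tcp [ 0.4873 -0.0461  0.1879] yawx 80.71743602332565 F [ 0.6083  0.0242 -1.3729] M [ 0.0491 -0.0194  0.0267] w 0.06935920926476045
t 6.2 tcp [ 0.4858 -0.0458  0.185 ] yawx 80.72008519608332 F [-0.2221 -0.4836 -1.7341] M [-0.0278  0.0394 -0.0173] w 0.06925488268991592
```

View pics/c8.png

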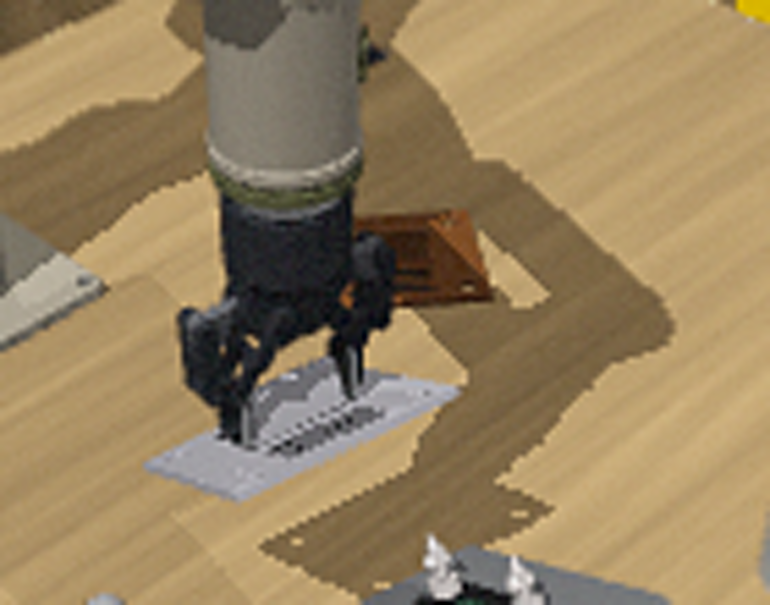

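View pics/ct8.png

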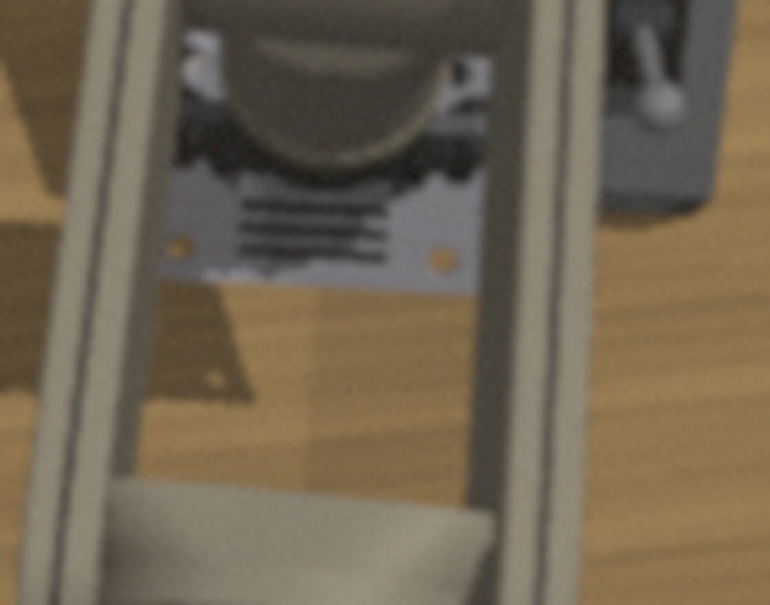

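```bash
cat > fc.py <<'E'
from h import *
from scipy.optimize import least_squares
def fitc(obs,x0,yaw=None):
    def Rm(q): return rz(q[3])@np.array([[np.cos(q[4]),0,-np.sin(q[4])],[0,1,0],[np.sin(q[4]),0,np.cos(q[4])]])
    f=lambda q: np.array([proj(c,Rm(q)@np.array(l)+q[:3])[0]-p for c,l,p in obs]).ravel()
    r=least_squares(f,x0,loss='soft_l1',f_scale=.7); return r.x,f(r.x).reshape(-1,2),Rm(r.x)
def px(p,o,k): return (np.array(p)+.5)/k-.5+np.array(o)
E
python3 - <<'E'
from fc import *
o=(200,110);o2=(210,150)
ob=[('scene',(-.06,-.08,.006),px((145,465),o,5.5)),('scene',(.06,-.08,.006),px((243,497),o,5.5)),('scene',(.06,.08,.006),px((460,391),o,5.5)),
('top',(-.045,.062,.004),px((178,247),o2,5.5)),('top',(-.045,-.062,.004),px((443,260),o2,5.5)),('top',(-.06,.08,.006),px((158,277),o2,5.5)),('top',(-.06,-.08,.006),px((475,292),o2,5.5))]
q,r,R=fitc(ob,[.486,-.046,.19,-.16,.5])
print(q,np.degrees(q[3:]));print(r)
for h in(.022,.030): print(h,R@[0,0,h]+q[:3])
E
```

```text
[ 0.4958 -0.046   0.1854 -0.1442  0.4566] [-8.262  26.1595]
[[-0.2427 -0.0022]
 [-0.4401  0.4986]
 [-0.2845 -0.2603]
 [ 0.2492  0.0502]
 [-0.5031 -0.3408]
 [-3.1822  0.0383]
 [ 0.2566 -0.1405]]
0.022 [ 0.4862 -0.0446  0.2051]
0.03 [ 0.4827 -0.0441  0.2123]
```

```bash
python3 - <<'E'
from h import *
off=np.array([-.0035,.0018,.0257])
for n in(.09,.045,.03,.018,0):
    P=S2W((0,0,.030+n))-off; print(n,P,delta(P,90+np.degrees(v[2])))
st()
E
```

```text
0.09 [ 0.5485 -0.057   0.1853] (array([ -0.948 ,   0.0493, -63.6815]), np.float64(0.028518352340711317))
0.045 [ 0.5707 -0.0607  0.1463] (array([ -0.9413,  39.1532, -85.9499]), np.float64(0.028518352340711317))
0.03 [ 0.5781 -0.0619  0.1333] (array([ -0.939 ,  52.1878, -93.3728]), np.float64(0.028518352340711317))
0.018 [ 0.584  -0.0629  0.1229] (array([ -0.9372,  62.6155, -99.311 ]), np.float64(0.028518352340711317))
0 [ 0.5929 -0.0643  0.1074] (array([  -0.9345,   78.2571, -108.2184]), np.float64(0.028518352340711317))
t 6.2 tcp [ 0.4858 -0.0458  0.185 ] yawx 80.72008519608332 F [-0.2221 -0.4836 -1.7341] M [-0.0278  0.0394 -0.0173] w 0.06925488268991592
```

{"method": "apply_moves", "body": {"series": [[[0.3, -1, 0, -25, 0], [0.3, 0, 0, -25, 0], [0.3, 0, 5, -16, 0], [0.3, 0, 17, -10, 0], [0.3, 0, 17, -10, 0]]]}}

```text
clock: 6.7
tcp_pos: [0.5683, -0.0602, 0.1406]
eef_rot: [-0.538, -0.457, 0.458, 0.539]
contact_force: [-0.2, 0.7, -1.6]
gripper_width: 0.0693
```

{"method": "apply_moves", "body": {"series": [[[0.3, 0, 0, 0, 0], [0.3, 0, 0, 0, 0], [0.3, 0, 0, 0, 0], [0.3, 0, 0, 0, 0], [0.3, 0, 0, 0, 0]]]}}

```text
clock: 7.2
tcp_pos: [0.5689, -0.0602, 0.1442]
eef_rot: [0.539, 0.458, -0.458, -0.538]
contact_force: [-0.5, 1.0, -0.6]
gripper_width: 0.0693
```

```bash
python3 - <<'E'
from h import *
snap('scene','pics/s9.png'); st()
snap('top','pics/t9.png'); st()
off=np.array([-.0035,.0018,.0257])
print(delta(S2W((0,0,.030+.045))-off,90+np.degrees(v[2])))
a=cv2.resize(cv2.imread('pics/s9.png')[150:290,200:340],None,fx=5.5,fy=5.5,interpolation=cv2.INTER_CUBIC)
cv2.imwrite('pics/c9.png',a[:600])
a=cv2.resize(cv2.imread('pics/t9.png')[85:195,220:355],None,fx=5.5,fy=5.5,interpolation=cv2.INTER_CUBIC)
cv2.imwrite('pics/ct9.png',a)
E
```

```text
t 7.25 tcp [ 0.5688 -0.0602  0.1441] yawx 80.72323890312123 F [ 0.684  -0.0702 -2.3357] M [-0.0713 -0.029   0.0032] w 0.06948680707652702
t 7.3 tcp [ 0.5688 -0.0602  0.144 ] yawx 80.72440644212382 F [ 0.5639 -0.6131 -1.5739] M [ 0.0284 -0.0315  0.0028] w 0.06921020952035392
(array([-0.1148, -2.3297, -1.9573]), np.float64(0.03283959838122996))
```

View pics/c9.png

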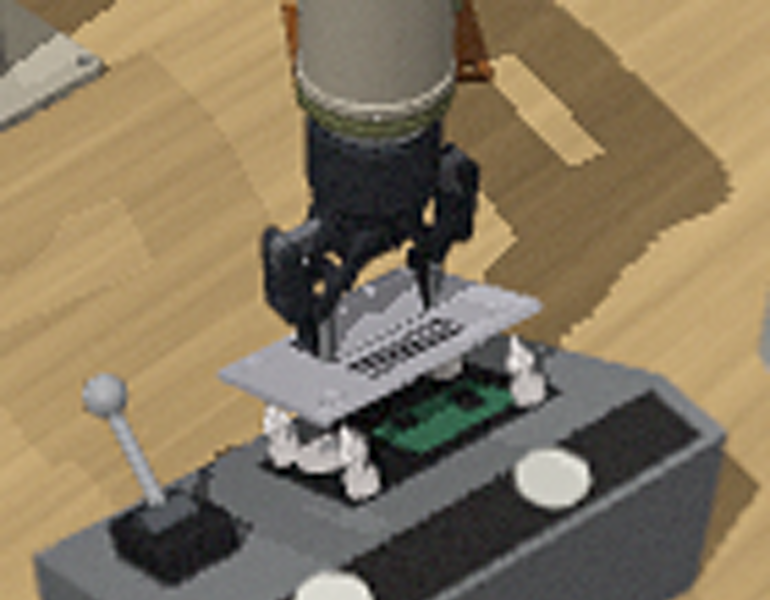

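View pics/ct9.png

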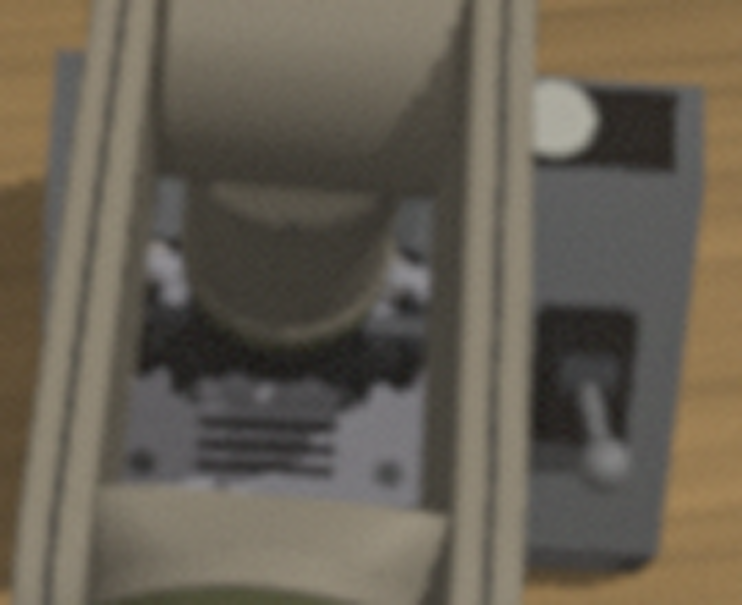

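```bash
python3 - <<'E'
from fc import *
o=(200,150);o2=(220,85)
ob=[('scene',(-.06,-.08,.006),px((220,378),o,5.5)),('scene',(.06,-.08,.006),px((322,421),o,5.5)),('scene',(.06,.08,.006),px((541,303),o,5.5)),
('top',(-.045,.062,.004),px((143,461),o2,5.5)),('top',(-.045,-.062,.004),px((388,475),o2,5.5))]
q,r,R=fitc(ob,[.57,-.06,.16,-.16,.5])
print(q,np.degrees(q[3:]));print(r)
RW=rz(v[2])@RS
d=RW.T@(q[:3]-S2W((0,0,0)));print('cover origin in seat',d*1000)
for l in [(-.06,-.08,0),(-.06,.08,0),(.06,-.08,0),(.06,.08,0)]: print(RW.T@(R@l+q[:3]-S2W((0,0,0)))*1000)
print(R@[0,0,.030]+q[:3],sense()['tcp_pos'])
E
```

```text
[ 0.5778 -0.0614  0.1397 -0.153   0.4798] [-8.7637 27.4909]
[[-0.2491 -0.0153]
 [-0.1151  0.1331]
 [-0.2404 -0.0448]
 [-0.1167  0.0202]
 [-0.3269 -0.3334]]
cover origin in seat [-6.7243 -0.7959 41.5327]
[-66.006  -81.2983  43.7779]
[-67.3234  78.6944  44.5385]
[ 53.8748 -80.2863  38.5269]
[52.5574 79.7065 39.2875]
[ 0.5642 -0.0593  0.1663] [ 0.5688 -0.0602  0.144 ]
```

{"method": "apply_moves", "body": {"series": [[[0.3, 0, -2.8, -4.8, 0], [0.3, 0, 3.5, -2, 0], [0.3, 0, 3.5, -2, 0], [0.3, 0, 0, 0, 0], [0.3, 0, 0, 0, 0]]]}}

```text
clock: 7.8
tcp_pos: [0.577, -0.0615, 0.1385]
eef_rot: [-0.538, -0.458, 0.458, 0.539]
contact_force: [-0.0, 0.2, -1.3]
gripper_width: 0.0695
```

```bash
python3 - <<'E'
from h import *
snap('scene','pics/s10.png'); st()
a=cv2.resize(cv2.imread('pics/s10.png')[180:280,225:325],None,fx=6,fy=6,interpolation=cv2.INTER_CUBIC)
b=cv2.resize(snap('top','pics/t10.png')[85:195,220:355,::-1],None,fx=5.5,fy=5.5,interpolation=cv2.INTER_CUBIC)
cv2.imwrite('pics/c10.png',a);cv2.imwrite('pics/ct10.png',b); st()
E
```

```text
t 7.85 tcp [ 0.5771 -0.0616  0.1388] yawx 80.72537386563677 F [ 0.241  -0.7068 -1.3577] M [0.0106 0.0072 0.0349] w 0.06969418306299108
t 7.9 tcp [ 0.5771 -0.0616  0.1389] yawx 80.72624660920641 F [-0.5105  0.222  -1.5789] M [-0.004  -0.0022  0.0293] w 0.0694188413626125
```

View pics/c10.png

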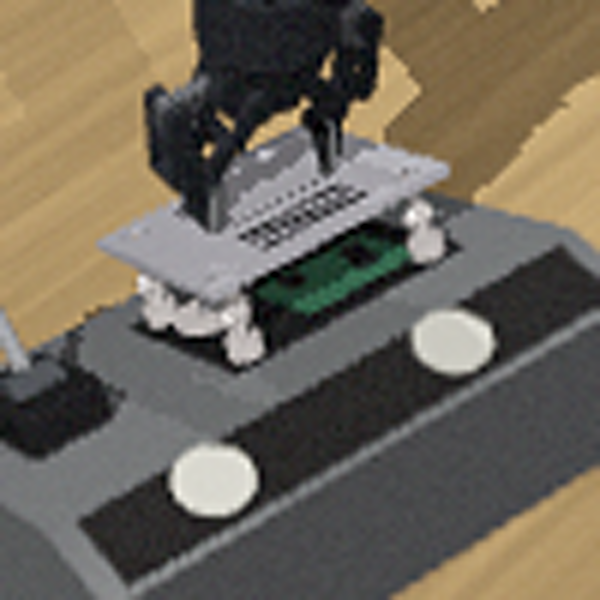

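View pics/ct10.png

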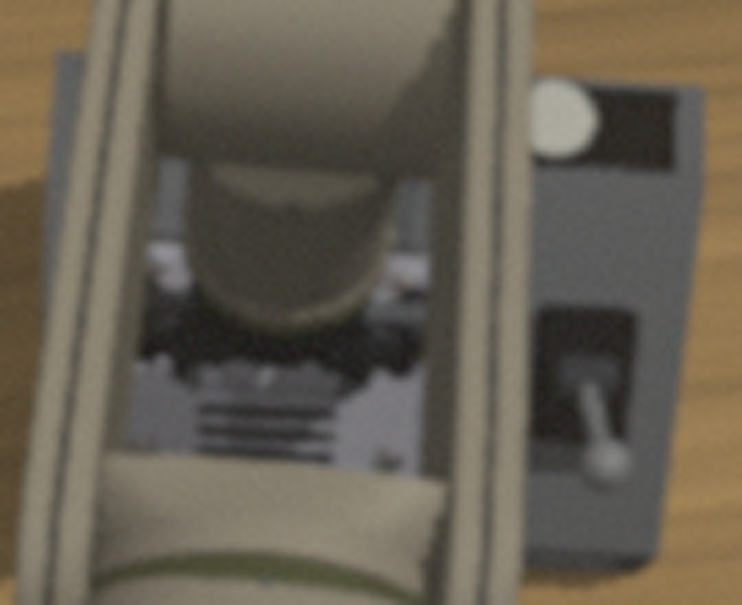

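```bash
python3 - <<'E'
from fc import *
o=(225,180);o2=(220,85)
ob=[('scene',(-.06,-.08,.006),px((98,243),o,6)),('scene',(.06,-.08,.006),px((217,300),o,6)),('scene',(.06,.08,.006),px((450,170),o,6)),
('top',(-.045,-.062,.004),px((388,458),o2,5.5))]
q,r,R=fitc(ob,[.57,-.06,.16,-.16,.5])
print(q,np.degrees(q[3:]));print(r)
RW=rz(v[2])@RS
d=RW.T@(q[:3]-S2W((0,0,0)));print('cover origin in seat',d*1000)
for l in [(-.045,-.062,0),(-.045,.062,0),(.045,-.062,0),(.045,.062,0)]: print(RW.T@(R@l+q[:3]-S2W((0,0,0)))*1000)
E
```

```text
[ 0.5867 -0.0624  0.1357 -0.1399  0.426 ] [-8.0174 24.4076]
[[-0.1878  0.0164]
 [-0.2144  0.2968]
 [ 0.1311 -0.2729]
 [-0.2242 -0.1   ]]
cover origin in seat [-1.0604 -0.3567 33.6228]
[-44.6274 -63.2643  37.3044]
[-47.047   60.7042  38.7013]
[ 44.9262 -61.4177  28.5442]
[42.5066 62.5508 29.9412]
```

{"method": "apply_moves", "body": {"series": [[[0.3, 0, 2.6, -1.5, 0], [0.3, 0, 2.6, -1.5, 0], [0.3, 0, 2.6, -1.5, 0], [0.3, 0, 0, 0, 0], [0.3, 0, 0, 0, 0]]]}}

```text
clock: 8.4
tcp_pos: [0.5816, -0.0623, 0.1311]
eef_rot: [-0.539, -0.458, 0.458, 0.539]
contact_force: [0.3, 1.0, -2.1]
gripper_width: 0.0696
```

```bash
python3 - <<'E'
from h import *
snap('scene','pics/s11.png'); st()
a=cv2.resize(cv2.imread('pics/s11.png')[180:280,225:325],None,fx=6,fy=6,interpolation=cv2.INTER_CUBIC)
cv2.imwrite('pics/c11.png',a)
E
```

```text
t 8.45 tcp [ 0.5817 -0.0623  0.1312] yawx 80.72057673901178 F [ 0.0661  0.3532 -2.048 ] M [-0.0029  0.0052 -0.0559] w 0.06944033225665358
```

View pics/c11.png

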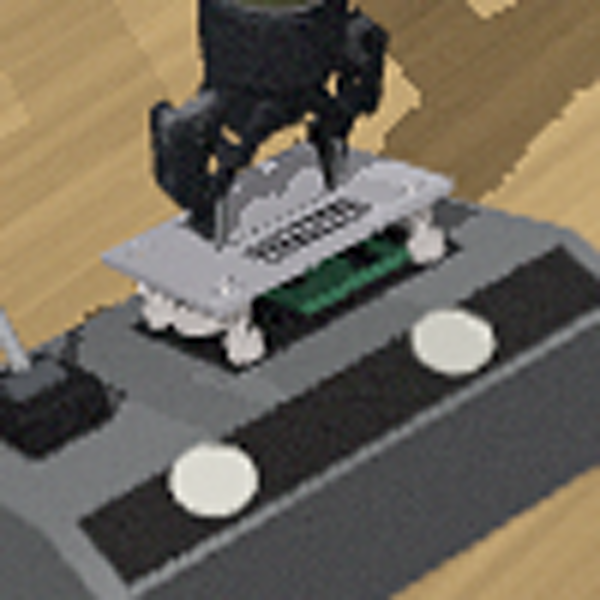

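Tips show through the uphill holes (crop 228,287 and 405,185), no contact force. Continuing.

{"method": "apply_moves", "body": {"series": [[[0.3, 0, 2.6, -1.5, 0], [0.3, 0, 2.6, -1.5, 0], [0.3, 0, 2.6, -1.5, 0], [0.3, 0, 0, 0, 0], [0.3, 0, 0, 0, 0]]]}}

```text
clock: 8.95
tcp_pos: [0.5858, -0.0628, 0.1231]
eef_rot: [-0.538, -0.458, 0.458, 0.539]
contact_force: [-1.8, 1.6, -1.4]
gripper_width: 0.0692
```

```bash
python3 - <<'E'
from h import *
snap('scene','pics/s12.png'); st()
a=cv2.resize(cv2.imread('pics/s12.png')[180:280,225:325],None,fx=6,fy=6,interpolation=cv2.INTER_CUBIC)
cv2.imwrite('pics/c12.png',a)
E
```

```text
t 9.0 tcp [ 0.5858 -0.0628  0.1231] yawx 80.7286282759758 F [-2.9918  2.0426 -1.2761] M [0.3471 0.3966 0.0165] w 0.06942809081533557
```

View pics/c12.png

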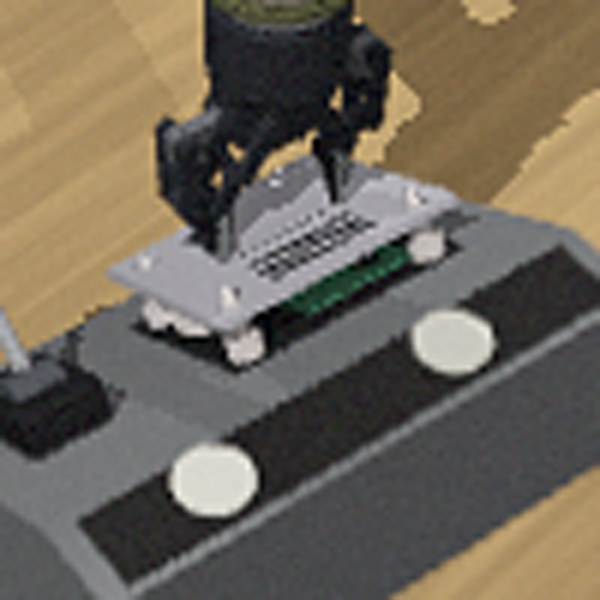

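All four tips are in the holes (crop 228,293; 412,192; 148,258; 278,175). Now pressing along the normal.

{"method": "apply_moves", "body": {"series": [[[0.3, 0, 2.6, -1.5, 0], [0.3, 0, 2.6, -1.5, 0], [0.3, 0, 2.6, -1.5, 0], [0.3, 0, 0, 0, 0], [0.3, 0, 0, 0, 0]]], "grip_force": 45}}

```text
clock: 9.5
tcp_pos: [0.5896, -0.0632, 0.115]
eef_rot: [-0.538, -0.458, 0.458, 0.54]
contact_force: [-4.3, 4.4, -1.9]
gripper_width: 0.0689
```

```bash
python3 - <<'E'
from h import *
snap('scene','pics/s13.png'); st()
a=cv2.resize(cv2.imread('pics/s13.png')[180:280,225:325],None,fx=6,fy=6,interpolation=cv2.INTER_CUBIC)
cv2.imwrite('pics/c13.png',a)
E
```

```text
t 9.55 tcp [ 0.5896 -0.0632  0.115 ] yawx 80.71956701645645 F [-4.2458  3.7023 -1.5086] M [ 0.7041  0.6734 -0.1951] w 0.0689014169140627
```

View pics/c13.png

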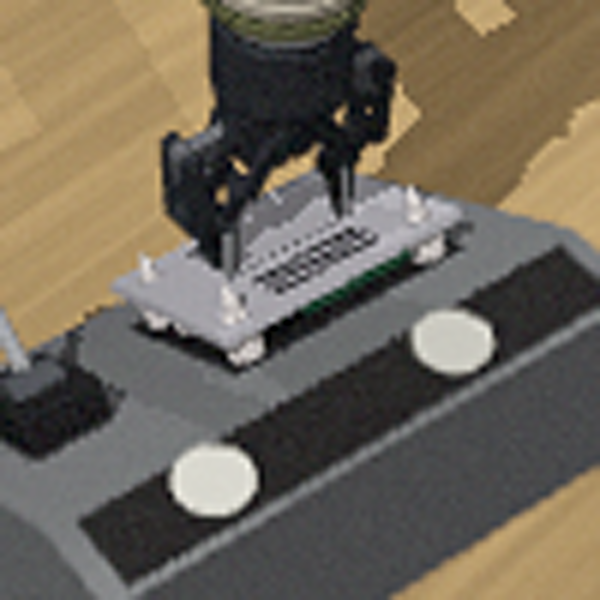

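{"method": "apply_moves", "body": {"series": [[[0.3, 1, 2.6, -1, 0], [0.3, 0, 2.6, -1.3, 0], [0.3, 0, 2.6, -1.5, 0], [0.3, 0, 0, 0, 0], [0.3, 0, 0, 0, 0]]]}}

```text
clock: 10.05
tcp_pos: [0.5932, -0.0633, 0.1072]
eef_rot: [-0.538, -0.457, 0.459, 0.54]
contact_force: [-10.3, 1.1, 1.0]
gripper_width: 0.0692
```

```bash
python3 - <<'E'
from h import *
snap('scene','pics/s14.png'); st()
a=cv2.resize(cv2.imread('pics/s14.png')[180:280,225:325],None,fx=6,fy=6,interpolation=cv2.INTER_CUBIC)
cv2.imwrite('pics/c14.png',a)
E
```

```text
t 10.1 tcp [ 0.5931 -0.0634  0.1072] yawx 80.72509367421476 F [-9.8902  1.2522  1.9025] M [0.0912 1.0369 0.0008] w 0.06922333339729156
```

View pics/c14.png

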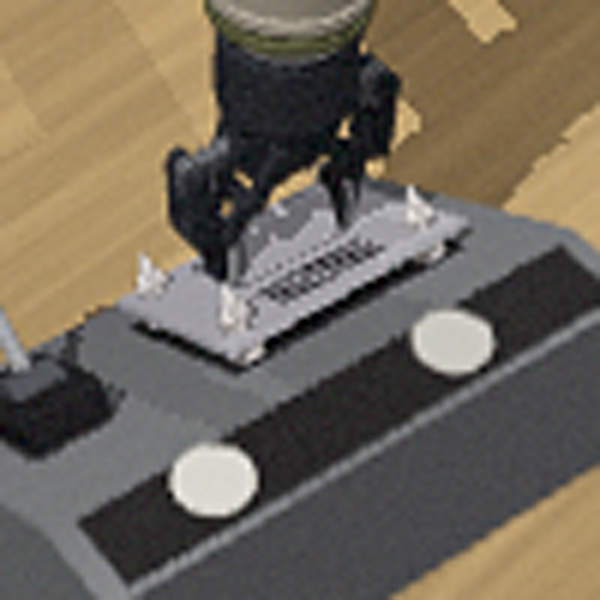

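{"method": "apply_moves", "body": {"series": [[[0.3, 0, 2.4, 0.5, 0], [0.3, 0, 2.6, -1, 0], [0.3, 0, 1.7, -1, 0], [0.3, 0, 0, 0, 0], [0.3, 0, 0, 0, 0]]], "grip_force": 70}}

```text
clock: 10.6
tcp_pos: [0.5936, -0.0634, 0.1059]
eef_rot: [-0.537, -0.457, 0.459, 0.54]
contact_force: [-40.7, 5.6, 46.0]
gripper_width: 0.0689
```

```bash
python3 - <<'E'
from h import *
snap('scene','pics/s15.png'); st()
a=cv2.resize(cv2.imread('pics/s15.png')[180:280,225:325],None,fx=6,fy=6,interpolation=cv2.INTER_CUBIC)
cv2.imwrite('pics/c15.png',a)
E
```

```text
t 10.65 tcp [ 0.5936 -0.0634  0.106 ] yawx 80.74696806014225 F [-41.3022   6.195   45.8804] M [0.8215 5.8    0.0036] w 0.0688929628881739
```

View pics/c15.png

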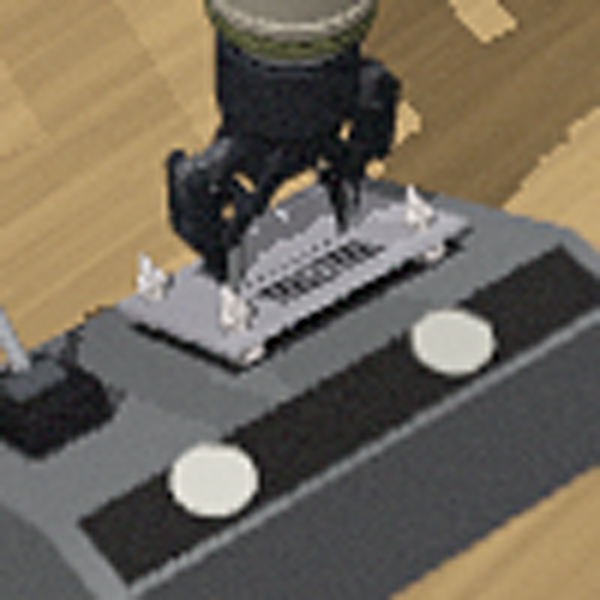

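Stiff stop at about 60 N: apparently seated. Relaxing the push, then releasing and checking.

{"method": "apply_moves", "body": {"series": [[[0.3, 0, -2.6, 1.5, 0], [0.3, 0, -2, 1.8, 0], [0.3, 0, 0, 0, 0], [-1, 0, 0, 0, 0], [-1, 0, 0, 0, 0]]], "grip_force": 20}}

```text
clock: 11.15
tcp_pos: [0.5931, -0.0633, 0.1057]
eef_rot: [0.539, 0.458, -0.458, -0.539]
contact_force: [0.5, -0.7, -0.0]
gripper_width: 0.0856
```

```bash
python3 - <<'E'
from h import *
st()
E
```

```text
t 11.15 tcp [ 0.5931 -0.0633  0.1057] yawx 80.71577766959005 F [ 0.5339 -0.6889 -0.0435] M [-0.0342  0.0455 -0.0322] w 0.0855535140591448
```

{"method": "apply_moves", "body": {"series": [[[-1, 0, -10, 0, 0], [-1, 0, -30, 0, 0], [-1, 0, -45, 0, 0], [-1, 0, -45, 10, 0], [-1, 0, -20, 30, 0]]]}}

```text
clock: 11.65
tcp_pos: [0.5559, -0.0573, 0.2619]
eef_rot: [0.541, 0.46, -0.456, -0.537]
contact_force: [-0.3, 1.0, 0.8]
gripper_width: 0.0856
```

```bash
python3 - <<'E'
from h import *
st()
snap('scene','pics/s16.png')
a=cv2.resize(cv2.imread('pics/s16.png')[200:290,215:325],None,fx=7,fy=7,interpolation=cv2.INTER_CUBIC)
cv2.imwrite('pics/c16.png',a)
b=cv2.resize(snap('top','pics/t16.png')[85:195,220:355,::-1],None,fx=5.5,fy=5.5,interpolation=cv2.INTER_CUBIC)
cv2.imwrite('pics/ct16.png',b)
E
```

```text
t 11.65 tcp [ 0.5559 -0.0573  0.2619] yawx 80.7150277995313 F [-0.2594  0.9923  0.8192] M [-0.0225  0.0173 -0.0585] w 0.08555971435920366
```

View pics/c16.png

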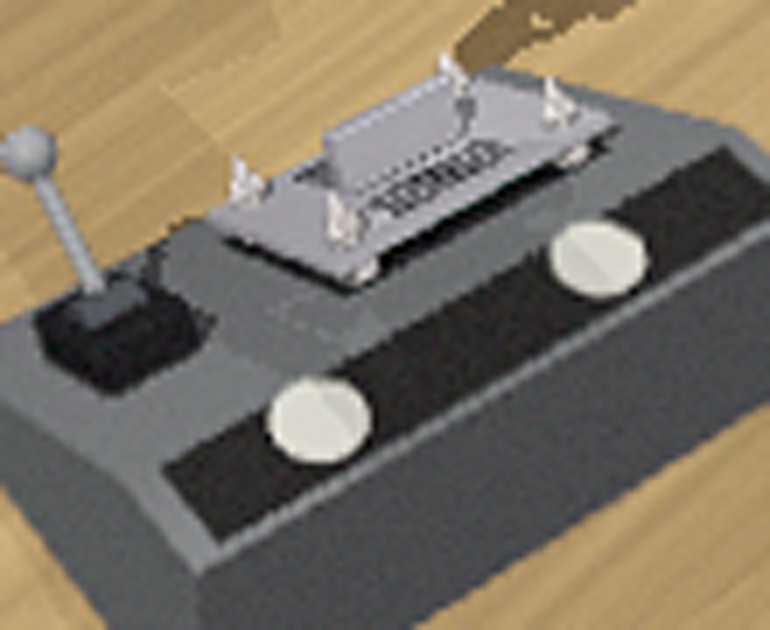

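View pics/ct16.png

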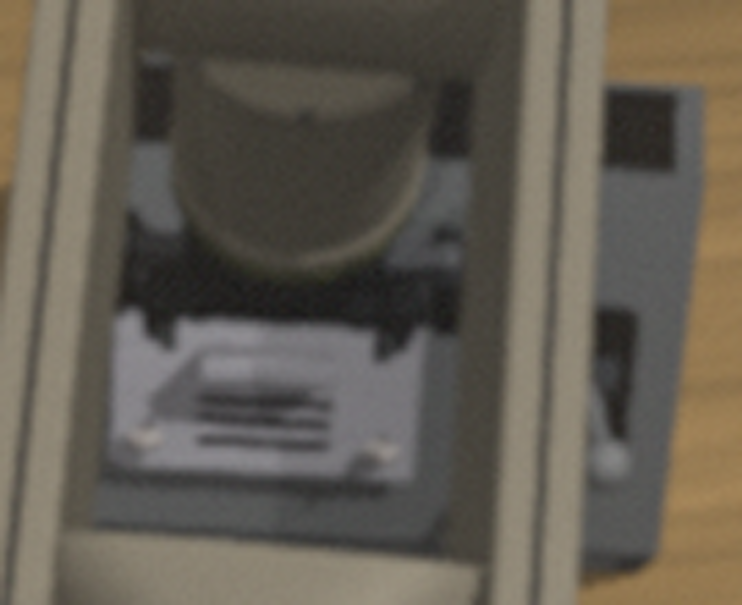

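```bash
python3 - <<'E'
from h import *
k=7;o=np.array((215,200))
for z in(0,.006):
  im=cv2.imread('pics/c16.png')
  d=lambda P:tuple(int(t) for t in ((proj('scene',P)[0]-o+.5)*k-.5))
  for zz in (0,.006):
    cv2.polylines(im,[np.array([d(S2W((x,y,z+zz))) for x,y in[(-.06,-.08),(.06,-.08),(.06,.08),(-.06,.08)]])],1,(0,255,0) if zz else (0,0,255),1)
  for x in(-.045,.045):
    for y in(-.062,.062): cv2.line(im,d(S2W((x,y,z+.006))),d(S2W((x,y,.03))),(255,0,255),1)
  cv2.imwrite(f'pics/ov16_{int(z*1000)}.png',im)
E
```

```text
(no output)
```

View pics/ov16_0.png

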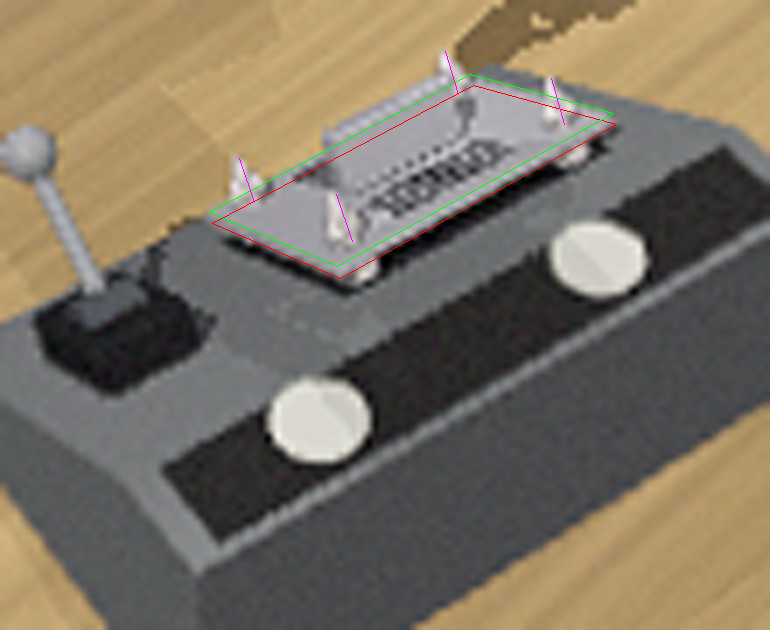

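View pics/ov16_6.png

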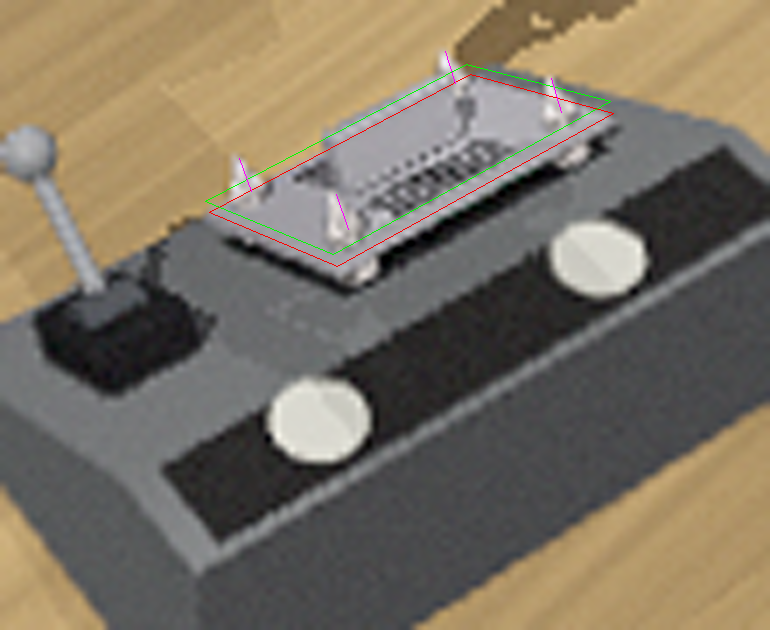

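```bash
python3 - <<'E'
from h import *
from scipy.optimize import least_squares
f=least_squares(lambda p:np.r_[proj('top',p)[0]-[329.75,168.14],proj('scene',p)[0]-[218.5,221.3]],[.5,-.21,.15])
b=f.x;print('ball',b,f.fun)
RW=rz(v[2])@RS
print('in seat',RW.T@(b-S2W((0,0,0))),'pivot',S2W((0,-.165,.01)))
ex=rz(v[2])[:,0]
st()
T=b-ex*.055; T[2]=b[2]+.09; print('above',T,delta(T))
T[2]=b[2]-.012; print('start',T,delta(T))
E
```

```text
ball [ 0.5108 -0.2178  0.1682] [ 0.1497  0.0891  0.2057 -0.0128]
in seat [-0.0279 -0.166   0.0867] pivot [ 0.5726 -0.227   0.1157]
t 11.75 tcp [ 0.554  -0.0567  0.262 ] yawx 80.7353787624056 F [ 0.9298 -0.1217  0.3713] M [-0.0138 -0.0704 -0.0155] w 0.0856183211372275
above [ 0.4565 -0.2089  0.2582] (array([-165.9391,    3.2441,   71.7397]), None)
start [ 0.4565 -0.2089  0.1562] (array([-165.9107,  105.2406,   72.5837]), None)
```

{"method": "apply_moves", "body": {"series": [[[1, -33, 0, 15, 0], [1, -33, 0, 15, 0], [1, -33, 0, 15, 0], [1, -33, 0, 14, 0], [1, -34, 0, 13, 0]]]}}

```text
clock: 12.25
tcp_pos: [0.4546, -0.2099, 0.2552]
eef_rot: [-0.538, -0.458, 0.458, 0.539]
contact_force: [0.7, -1.8, -0.4]
gripper_width: 0.0123
```

{"method": "apply_moves", "body": {"series": [[[1, 0, 30, 0, 0], [1, 0, 40, 0, 0], [1, 0, 38, 0, 0], [1, 0, 0, 0, 0], [1, 0, 0, 0, 0]]]}}

```text
clock: 12.75
tcp_pos: [0.455, -0.2087, 0.1476]
eef_rot: [-0.538, -0.458, 0.458, 0.54]
contact_force: [0.5, 0.5, 0.9]
gripper_width: 0.0002
```

```bash
python3 - <<'E'
from h import *
b=np.array([ 0.5108,-0.2178,0.1682]); ex=rz(v[2])[:,0]
T=b-ex*.055;T[2]=.15
st();print(delta(T))
snap('scene','pics/s17.png')
a=cv2.resize(cv2.imread('pics/s17.png')[180:290,180:325],None,fx=5.5,fy=5.5,interpolation=cv2.INTER_CUBIC)
cv2.imwrite('pics/c17.png',a)
b=cv2.resize(snap('top','pics/t17.png')[85:210,220:355,::-1],None,fx=4.8,fy=4.8,interpolation=cv2.INTER_CUBIC)
cv2.imwrite('pics/ct17.png',b)
E
```

```text
t 12.75 tcp [ 0.455  -0.2087  0.1476] yawx 80.72313234308002 F [0.5392 0.468  0.9285] M [-0.0006  0.0183 -0.006 ] w 0.00024175992916981986
(array([ 0.0068, -2.4131, -1.4931]), None)
```

View pics/c17.png

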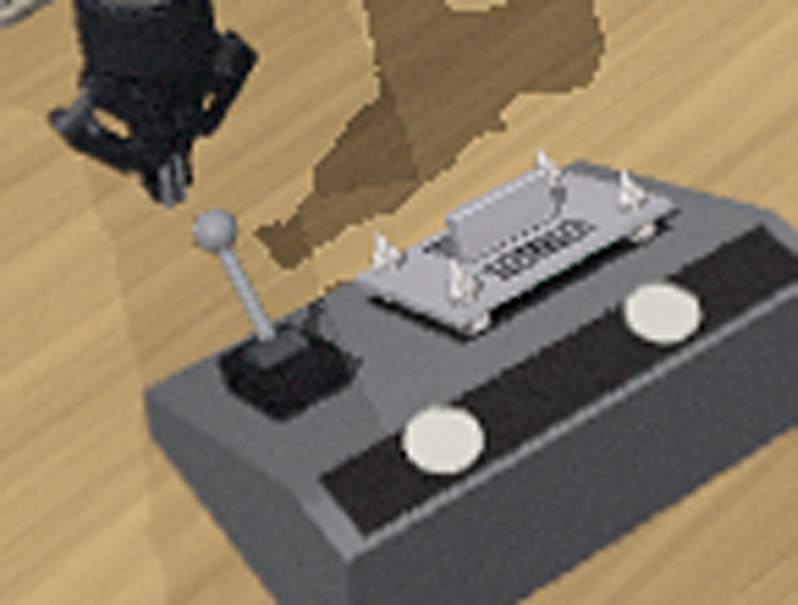

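View pics/ct17.png

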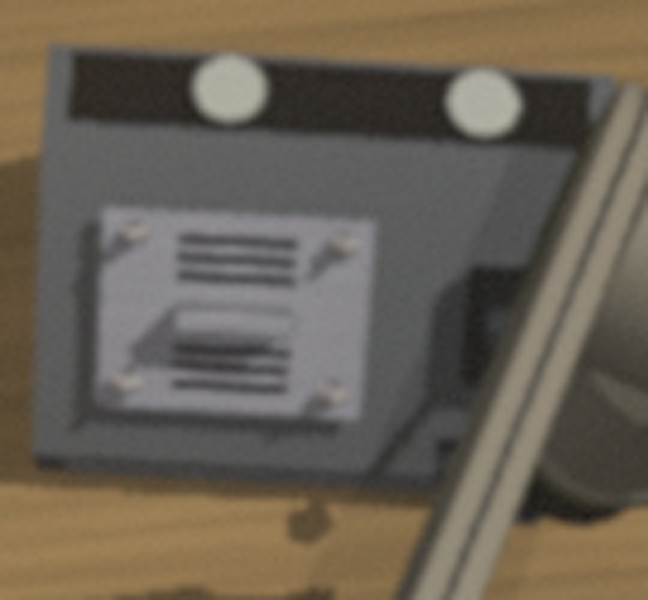

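Top view: cover square with all four tips through (135,232; 342,243; 125,383; 328,395); scene: shut fingers (172,190) sit downhill of the ball (215,230). Pushing.

{"method": "apply_moves", "body": {"series": [[[1, 0, 0, -15, 0], [1, 0, 0, -12, 0], [1, 0, -6, -10, 0], [1, 0, -7, -10, 0], [1, 0, -6, -10, 0]]]}}

```text
clock: 13.35
tcp_pos: [0.5132, -0.2188, 0.1704]
eef_rot: [0.54, 0.458, -0.458, -0.538]
contact_force: [-2.3, -0.1, 2.2]
gripper_width: -0.0004
```

{"method": "apply_moves", "body": {"series": [[[1, 0, -5, -10, 0], [1, 0, -4, -10, 0], [1, 0, -2, -7, 0], [1, 0, 0, 0, 0], [1, 0, 0, 0, 0]]]}}

```text
clock: 13.85
tcp_pos: [0.5387, -0.2225, 0.1785]
eef_rot: [0.539, 0.458, -0.458, -0.538]
contact_force: [-0.2, 0.4, 0.1]
gripper_width: 0.0002
```

```bash
python3 - <<'E'
from h import *
st()
snap('scene','pics/s18.png')
a=cv2.resize(cv2.imread('pics/s18.png')[180:290,180:325],None,fx=5.5,fy=5.5,interpolation=cv2.INTER_CUBIC)
cv2.imwrite('pics/c18.png',a)
E
```

```text
t 13.85 tcp [ 0.5387 -0.2225  0.1785] yawx 80.7365415194995 F [-0.2375  0.4018  0.1198] M [-0.0323 -0.0016  0.0473] w 0.00023104205181630343
```

View pics/c18.png

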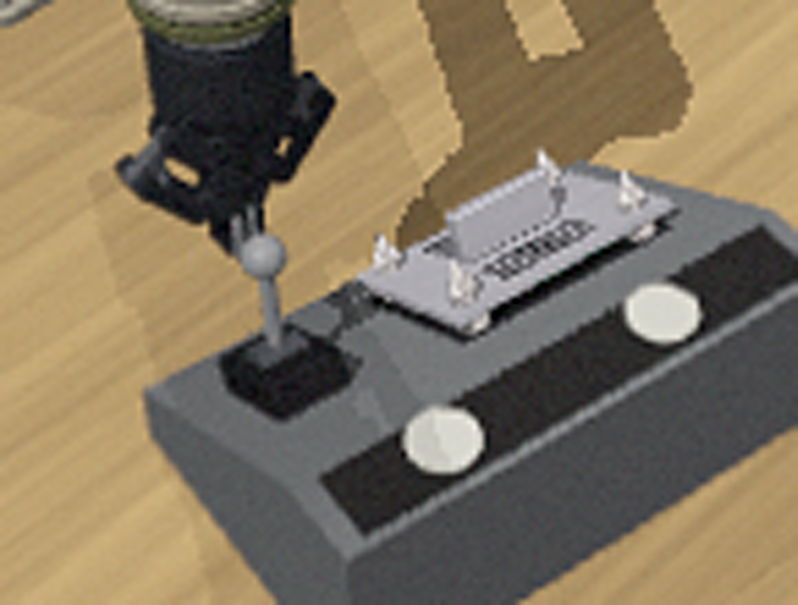

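```bash
cat >> h.py <<'E'
def jt(p):
    best=[]
    for j in np.arange(0,1.01,.05):
        a=j-.5; P=S2W((.08*np.sin(a),-.165,.01+.08*np.cos(a))); best.append((np.linalg.norm(proj('scene',P)[0]-p),j,P))
    return min(best,key=lambda t:t[0])
E
python3 - <<'E'
from h import *
print(jt((np.array([264,255])+.5)/5.5-.5+180)); print(jt((np.array([215,230])+.5)/5.5-.5+180))
E
```

```text
(np.float64(0.5163173604596079), np.float64(0.9), array([ 0.5629, -0.2254,  0.1951]))
(np.float64(0.4466263788054585), np.float64(0.1), array([ 0.5096, -0.2166,  0.164 ]))
```

{"method": "apply_moves", "body": {"series": [[[1, 0, -1, -3, 0], [1, 0, -1, -3, 0], [1, 0, 0, -2, 0], [1, 0, 0, 0, 0], [1, 0, 0, 0, 0]]]}}

```text
clock: 14.4
tcp_pos: [0.5456, -0.2236, 0.1797]
eef_rot: [-0.538, -0.458, 0.458, 0.539]
contact_force: [-4.9, 1.0, 2.7]
gripper_width: 0.0
```

```bash
python3 - <<'E'
from h import *
st()
snap('scene','pics/s19.png')
a=cv2.resize(cv2.imread('pics/s19.png')[180:290,180:325],None,fx=5.5,fy=5.5,interpolation=cv2.INTER_CUBIC)
cv2.imwrite('pics/c19.png',a)
E
```

```text
t 14.4 tcp [ 0.5456 -0.2236  0.1797] yawx 80.7190193252921 F [-4.8566  0.9545  2.7372] M [0.1981 0.7958 0.0161] w 1.1521502136250691e-05
```

View pics/c19.png

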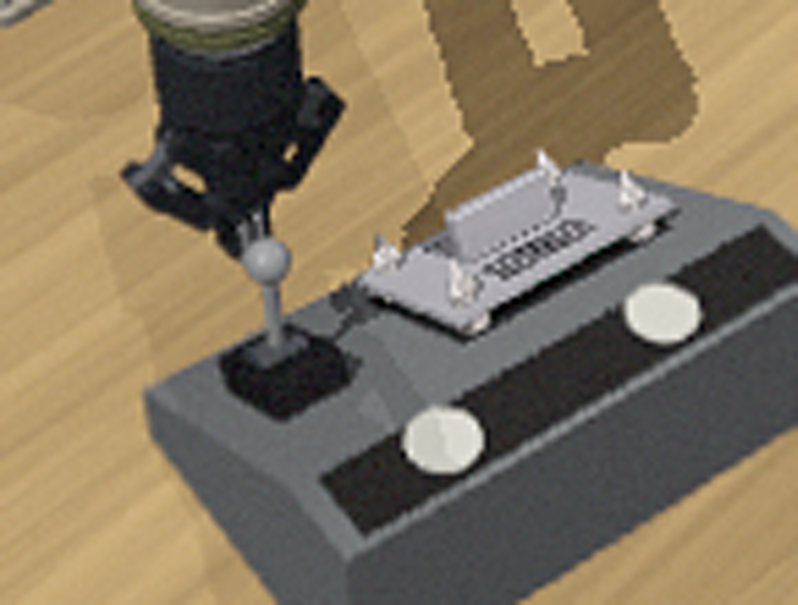

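{"method": "apply_moves", "body": {"series": [[[1, 0, 0, -2, 0], [1, 0, 0, -2, 0], [1, 0, 0, 0, 0], [1, 0, 0, 0, 0], [1, 0, 0, 0, 0]]]}}

```text
clock: 14.95
tcp_pos: [0.5462, -0.2237, 0.1796]
eef_rot: [-0.536, -0.456, 0.46, 0.542]
contact_force: [-24.6, 5.1, 13.9]
gripper_width: -0.0001
```

{"method": "apply_moves", "body": {"series": [[[1, 0, 0, 6, 0], [1, 0, 0, 15, 0], [1, 0, 0, 25, 0], [1, 0, -30, 30, 0], [1, 0, -45, 30, 0]]]}}

```text
clock: 15.45
tcp_pos: [0.4454, -0.2065, 0.2491]
eef_rot: [-0.537, -0.457, 0.459, 0.541]
contact_force: [0.6, -0.2, 1.2]
gripper_width: -0.0004
```

{"method": "apply_moves", "body": {"series": [[[1, 0, -30, 35, 0], [1, 0, 0, 35, 0], [1, 0, 0, 0, 0], [1, 0, 0, 0, 0], [1, 0, 0, 0, 0]]]}}

```text
clock: 15.95
tcp_pos: [0.3792, -0.1964, 0.2812]
eef_rot: [0.539, 0.458, -0.458, -0.539]
contact_force: [-0.7, 0.5, 0.5]
gripper_width: 0.0001
```

```bash
python3 - <<'E'
from h import *
st()
snap('scene','pics/s20.png')
a=cv2.resize(cv2.imread('pics/s20.png')[180:290,180:325],None,fx=5.5,fy=5.5,interpolation=cv2.INTER_CUBIC)
cv2.imwrite('pics/c20.png',a)
b=cv2.resize(snap('top','pics/t20.png')[85:210,220:355,::-1],None,fx=4.8,fy=4.8,interpolation=cv2.INTER_CUBIC)
cv2.imwrite('pics/ct20.png',b)
E
```

```text
t 15.95 tcp [ 0.3792 -0.1964  0.2812] yawx 80.72417337611662 F [-0.7119  0.4691  0.468 ] M [ 0.0167 -0.0201  0.0119] w 0.00011782311070266513
```

View pics/c20.png

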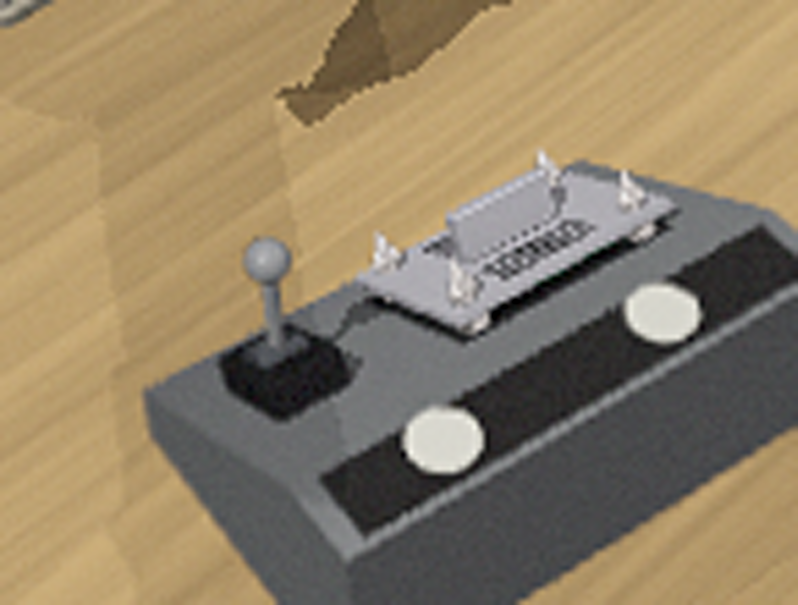

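View pics/ct20.png

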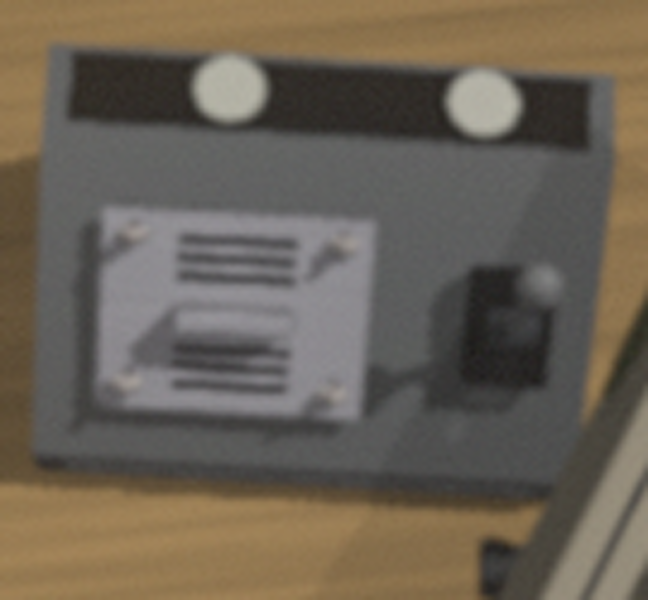

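```bash
python3 - <<'E'
from fc import *
o=(180,180);o2=(220,85)
ob=[('scene',(-.06,-.08,.006),px((357,281),o,5.5)),('scene',(.06,-.08,.006),px((471,331),o,5.5)),('scene',(.06,.08,.006),px((681,207),o,5.5)),('scene',(-.06,.08,.006),px((572,165),o,5.5)),
('top',(.06,.08,.006),px((100,205),o2,4.8)),('top',(.06,-.08,.006),px((378,219),o2,4.8)),('top',(-.06,.08,.006),px((95,408),o2,4.8)),('top',(-.06,-.08,.006),px((362,421),o2,4.8))]
q,r,R=fitc(ob,[.6,-.06,.11,-.16,.5])
RW=rz(v[2])@RS
print(np.degrees(q[3:]));print(r)
for l in [(-.06,-.08,0),(-.06,.08,0),(.06,-.08,0),(.06,.08,0)]: print(RW.T@(R@l+q[:3]-S2W((0,0,0)))*1000)
print(jt((np.array([267,261])+.5)/5.5-.5+180)[:2])
E
```

```text
[-8.3331 25.9786]
[[-0.117  -0.5714]
 [-1.4409  0.0316]
 [-0.9732  0.2225]
 [-2.5049  0.43  ]
 [ 0.0289  0.2477]
 [-1.7054 -0.3564]
 [-0.1511 -0.5781]
 [-1.04   -0.9778]]
[-63.6663 -79.0399  -1.6713]
[-66.0248  80.937   -0.3096]
[ 56.0247 -77.2037 -10.079 ]
[53.6662 82.7731 -8.7173]
(np.float64(0.6093534131498852), np.float64(1.0))
```

View pics/t20.png

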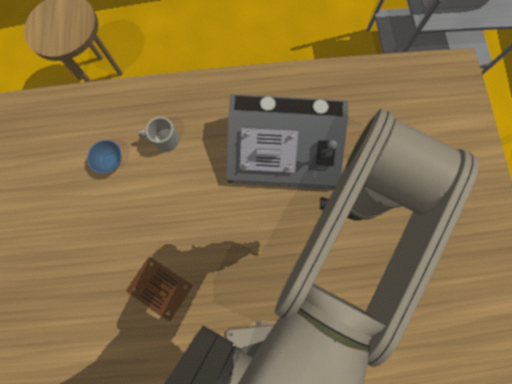

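```bash
python3 - <<'E'
from h import *
out=[]
for n,f,o,w in(('scene','s20',(240,195),(75,60)),('top','t20',(230,115),(75,65))):
  o=np.array(o);k=5
  im=cv2.imread(f'pics/{f}.png')[o[1]:o[1]+w[1],o[0]:o[0]+w[0]];im=cv2.resize(im,None,fx=k,fy=k,interpolation=cv2.INTER_CUBIC);raw=im.copy()
  d=lambda P:tuple(int(t) for t in ((proj(n,P)[0]-o+.5)*k-.5))
  for z,c in((0,(0,255,0)),(.018,(0,0,255))):
    cv2.polylines(im,[np.array([d(S2W((x,y,(z if x<0 else 0)+.006))) for x,y in[(-.06,-.08),(.06,-.08),(.06,.08),(-.06,.08)]])],1,c,1)
  for x in(-.045,.045):
    for y in(-.062,.062): cv2.line(im,d(S2W((x,y,.006))),d(S2W((x,y,.03))),(255,0,255),1)
  t=np.zeros((330,760,3),np.uint8);p=np.hstack([raw,im])[:330];t[:p.shape[0],:p.shape[1]]=p;out.append(t[:290] if 1 else t)
cv2.imwrite('pics/ov20.png',np.vstack(out))
E
```

```text
(no output)
```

View pics/ov20.png

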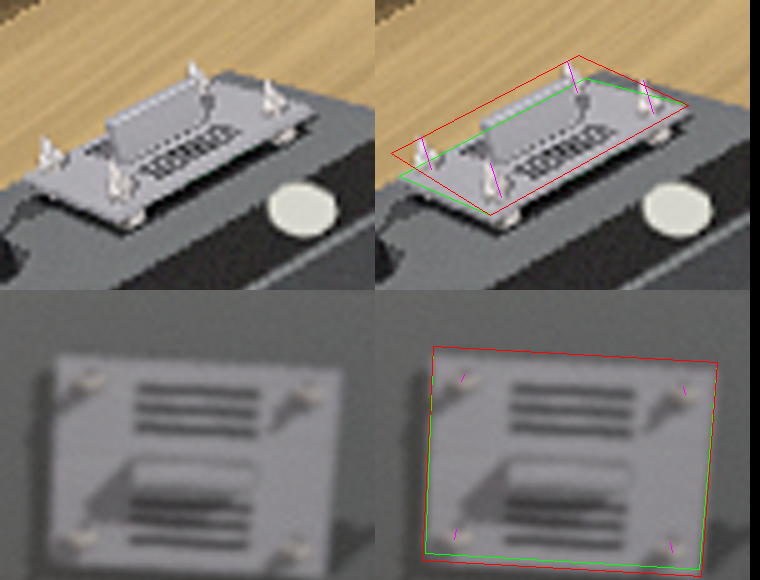

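```bash
python3 -c "
from workcell import *
print(sign_off())"
```

```text
the job is handed in; nothing more can be done
None
```

I pressed the aluminium cover onto the four studs and pushed the lever all the way up the slope. I handed the job in at about 16 s, with the arm clear and touching nothing. `sign_off` reports no verdict, so the final state rests on my own checks.

- **Tilting the cover:** The tool can only point straight down. I gripped the rib by its two ends and tipped the cover to roughly the slope angle by pressing it on the machine's front lip.
- **Pressing it home:** I guided the four holes over the stud tips and pushed square to the face. It met a hard stop at about 60 N.
- **Pushing the lever:** I pushed the ball uphill with the shut fingers until they met a hard stop at about 25 N.

**Last checks**
- **Cover:** All four stud tips and tongues stand clear above the plate, with about equal length showing at the two studs I measured. The outline agrees with the "home" position to about 1–2 pixels and clearly not with an unclicked downhill side.
- **Lever:** The camera reads about 1.0 rad.
- **Mug, bowl and jar:** The mug and bowl sit at the same pixels as at the start. The arm hides the jar in the last top view, so I did not re-check it, but the arm stayed away from it.

**One check disagreed:** A final fit from hand-picked corner pixels had residuals up to 2.5 pixels. It gave a tilt of 26° instead of 30° and put the uphill edge 9–10 mm below its seats, which is physically impossible. I put this down to poor pixel picks and trusted the overlay and the force stop, which means the last few millimetres of flushness were not measured independently.

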